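Ready a batch of fence-post feet for the painter

TASK

Get this batch of fence-post feet ready for the painter. Stack steel base plates squarely on the blue gauge stand until the top of the stack lies within the red band, no higher, leaving the surplus plates on their pallet and the band as it is set, and turn every green post socket mouth down over a drying peg of its own, fully down. Only when all that is loaded, push the red ready lever right over, away from the robot; leave the other things on the bench alone.

Things in the scene. Friction and masses are not known exactly. Their poses are not given: they have to be found in the camera images.
- pad (a point): Centre of the top face of the gauge stand's blue pad, which is 126 mm (x) by 76 mm (y) and 20 mm above the bench; fixed. A white gauge post, 30 mm wide, 12 mm deep, reaching 114 mm above the bench, stands 80 mm from this point along the stand's +x. z up.
- band_mid (a point): Middle of the red band, a collar 17 mm tall (44 mm wide, 20 mm deep) clamped round the gauge post. Its upper and lower edges are 8.5 mm above and below this point; it is set to a different height each time, 53 to 81 mm above the pad, so 4 or 5 plates reach it. Stiff: leave it as set. z up.
- rack: Fixed dark steel drying rack, board 90 mm (x) by 270 mm (y) and 16 mm thick, with three upright round orange pegs in a row along its y, 100 mm apart; the ready lever is at its +y end. Origin on the bench under the middle peg.
- ready_tip (a point): Tip of the red ready lever (about 80 mm long), at the +y end of the rack, 162 mm from the middle peg, the lever's pivot axis being parallel to the rack's y. It starts leaning to the rack's -x, about 0.5 rad off upright, towards the robot.
- ready (a joint): Angle of the ready lever in rad: 0 leaning towards the robot, 1.0 fully over, leaning away (rack's +x). It stays where it is left and takes a light push (a few N) at the tip.
- peg1 (a point): Foot of a drying peg, on the rack board's top face (16 mm above the bench). The peg is 22 mm in diameter and 80 mm tall from here, tapering in the top 12 mm. Axes as the rack's.
- peg2 (a point): Foot of a drying peg, on the rack board's top face (16 mm above the bench). The peg is 22 mm in diameter and 80 mm tall from here, tapering in the top 12 mm. Axes as the rack's.
- peg3 (a point): Foot of a drying peg, on the rack board's top face (16 mm above the bench). The peg is 22 mm in diameter and 80 mm tall from here, tapering in the top 12 mm. Axes as the rack's.
- pallet: Low wooden pallet, 150 mm (x) by 90 mm (y), 14 mm high, fixed; holds a pile of six base plates at the start. Origin at the centre of its underside.
- plate1: Steel base plate, 110 mm (x) by 60 mm (y) by 15 mm thick, about 0.7 kg, with four dark holes drawn near its corners. Origin at the centre of its underside, z up. Starts in the pile on the pallet, number 1 from the bottom.
- plate2: Steel base plate, 110 mm (x) by 60 mm (y) by 15 mm thick, about 0.7 kg, with four dark holes drawn near its corners. Origin at the centre of its underside, z up. Starts in the pile on the pallet, number 2 from the bottom.
- plate3: Steel base plate, 110 mm (x) by 60 mm (y) by 15 mm thick, about 0.7 kg, with four dark holes drawn near its corners. Origin at the centre of its underside, z up. Starts in the pile on the pallet, number 3 from the bottom.
- plate4: Steel base plate, 110 mm (x) by 60 mm (y) by 15 mm thick, about 0.7 kg, with four dark holes drawn near its corners. Origin at the centre of its underside, z up. Starts in the pile on the pallet, number 4 from the bottom.
- plate5: Steel base plate, 110 mm (x) by 60 mm (y) by 15 mm thick, about 0.7 kg, with four dark holes drawn near its corners. Origin at the centre of its underside, z up. Starts in the pile on the pallet, number 5 from the bottom.
- plate6: Steel base plate, 110 mm (x) by 60 mm (y) by 15 mm thick, about 0.7 kg, with four dark holes drawn near its corners. Origin at the centre of its underside, z up. Starts in the pile on the pallet, number 6 from the bottom.
- socket1: Green square-tube post socket, 50 x 50 mm outside, 110 mm long, walls 3 mm (44 mm square inside), one end closed by a 5 mm cap with a yellow face, about 0.3 kg. Origin at its centre; its +x points out of the open mouth. Starts lying on its side with the mouth roughly away from the robot. Hung fully down, mouth on the rack board, its origin is 55 mm above the peg's foot. May be absent.
- socket2: Green square-tube post socket, 50 x 50 mm outside, 110 mm long, walls 3 mm (44 mm square inside), one end closed by a 5 mm cap with a yellow face, about 0.3 kg. Origin at its centre; its +x points out of the open mouth. Starts lying on its side with the mouth roughly away from the robot. Hung fully down, mouth on the rack board, its origin is 55 mm above the peg's foot. May be absent.
- socket3: Green square-tube post socket, 50 x 50 mm outside, 110 mm long, walls 3 mm (44 mm square inside), one end closed by a 5 mm cap with a yellow face, about 0.3 kg. Origin at its centre; its +x points out of the open mouth. Starts lying on its side with the mouth roughly away from the robot. Hung fully down, mouth on the rack board, its origin is 55 mm above the peg's foot. May be absent.
- hammer: Hammer lying on the bench; bystander, not to be disturbed.
- screwdriver: Screwdriver lying on the bench; bystander, not to be disturbed.
- mug: Blue mug, 80 mm wide, 90 mm tall; bystander, not to be disturbed.
- can: Yellow tin, 66 mm wide, 110 mm tall; bystander, not to be disturbed.
- pipe: Dark pipe offcut standing on end, 90 mm wide, 90 mm tall; bystander, not to be disturbed.
- wrench: Wrench lying on the bench; bystander, not to be disturbed.
Not all that is in view belongs to the job. What is shaped like the plate5 but pink is not meant.

How it is judged:
On the way, in this order (a step that is already met when the one before it is completed fails the run):
1. the stack's top is within the band, surplus plates are on the pallet, every socket is mouth down on a peg, all released and at rest (((horizontal distance between plate1 and pad below 0.02 m and z of plate1 in the frame of band_mid between -0.025 and -0.005 m) or (horizontal distance between plate2 and pad below 0.02 m and z of plate2 in the frame of band_mid between -0.025 and -0.005 m) or (horizontal distance between plate3 and pad below 0.02 m and z of plate3 in the frame of band_mid between -0.025 and -0.005 m) or (horizontal distance between plate4 and pad below 0.02 m and z of plate4 in the frame of band_mid between -0.025 and -0.005 m) or (horizontal distance between plate5 and pad below 0.02 m and z of plate5 in the frame of band_mid between -0.025 and -0.005 m) or (horizontal distance between plate6 and pad below 0.02 m and z of plate6 in the frame of band_mid between -0.025 and -0.005 m)) and ((horizontal distance between plate1 and pad below 0.02 m and angle between the x axis of plate1 and the x axis of pad, either way round below 0.2 rad and z of plate1 in the frame of band_mid below -0.005 m and angle between plate1's own z axis and vertical below 0.1 rad) or horizontal distance between plate1 and pallet below 0.05 m) and ((horizontal distance between plate2 and pad below 0.02 m and angle between the x axis of plate2 and the x axis of pad, either way round below 0.2 rad and z of plate2 in the frame of band_mid below -0.005 m and angle between plate2's own z axis and vertical below 0.1 rad) or horizontal distance between plate2 and pallet below 0.05 m) and ((horizontal distance between plate3 and pad below 0.02 m and angle between the x axis of plate3 and the x axis of pad, either way round below 0.2 rad and z of plate3 in the frame of band_mid below -0.005 m and angle between plate3's own z axis and vertical below 0.1 rad) or horizontal distance between plate3 and pallet below 0.05 m) and ((horizontal distance between plate4 and pad below 0.02 m and angle between the x axis of plate4 and the x axis of pad, either way round below 0.2 rad and z of plate4 in the frame of band_mid below -0.005 m and angle between plate4's own z axis and vertical below 0.1 rad) or horizontal distance between plate4 and pallet below 0.05 m) and ((horizontal distance between plate5 and pad below 0.02 m and angle between the x axis of plate5 and the x axis of pad, either way round below 0.2 rad and z of plate5 in the frame of band_mid below -0.005 m and angle between plate5's own z axis and vertical below 0.1 rad) or horizontal distance between plate5 and pallet below 0.05 m) and ((horizontal distance between plate6 and pad below 0.02 m and angle between the x axis of plate6 and the x axis of pad, either way round below 0.2 rad and z of plate6 in the frame of band_mid below -0.005 m and angle between plate6's own z axis and vertical below 0.1 rad) or horizontal distance between plate6 and pallet below 0.05 m) and angle between each of socket1, socket2, socket3's own x axis and vertical above 2.95 rad and ((horizontal distance between socket1 and peg1 below 0.02 m and z of socket1 in the frame of peg1 between 0.047 and 0.062 m) or (horizontal distance between socket1 and peg2 below 0.02 m and z of socket1 in the frame of peg2 between 0.047 and 0.062 m) or (horizontal distance between socket1 and peg3 below 0.02 m and z of socket1 in the frame of peg3 between 0.047 and 0.062 m)) and ((horizontal distance between socket2 and peg1 below 0.02 m and z of socket2 in the frame of peg1 between 0.047 and 0.062 m) or (horizontal distance between socket2 and peg2 below 0.02 m and z of socket2 in the frame of peg2 between 0.047 and 0.062 m) or (horizontal distance between socket2 and peg3 below 0.02 m and z of socket2 in the frame of peg3 between 0.047 and 0.062 m)) and ((horizontal distance between socket3 and peg1 below 0.02 m and z of socket3 in the frame of peg1 between 0.047 and 0.062 m) or (horizontal distance between socket3 and peg2 below 0.02 m and z of socket3 in the frame of peg2 between 0.047 and 0.062 m) or (horizontal distance between socket3 and peg3 below 0.02 m and z of socket3 in the frame of peg3 between 0.047 and 0.062 m)) and linear speed of each of plate1, plate2, plate3, plate4, plate5, plate6, socket1, socket2, socket3 below 0.03 m/s and contact force between the fingers and anything else below 0.5 N), for 0.3 s.
2. the ready lever is pushed over (value of joint ready above 0.85 rad), for 0.2 s.
At the end, for the whole second after the job is handed in: Stack top within 10 mm of mid-band; each plate flat in the stack (within 20 mm of the pad centre, 0.2 rad) or within 50 mm of the pallet centre; each socket mouth down (0.19 rad) within 20 mm of a peg, mouth on the board; lever over 0.85 rad; all at rest (((horizontal distance between plate1 and pad below 0.02 m and z of plate1 in the frame of band_mid between -0.025 and -0.005 m) or (horizontal distance between plate2 and pad below 0.02 m and z of plate2 in the frame of band_mid between -0.025 and -0.005 m) or (horizontal distance between plate3 and pad below 0.02 m and z of plate3 in the frame of band_mid between -0.025 and -0.005 m) or (horizontal distance between plate4 and pad below 0.02 m and z of plate4 in the frame of band_mid between -0.025 and -0.005 m) or (horizontal distance between plate5 and pad below 0.02 m and z of plate5 in the frame of band_mid between -0.025 and -0.005 m) or (horizontal distance between plate6 and pad below 0.02 m and z of plate6 in the frame of band_mid between -0.025 and -0.005 m)) and ((horizontal distance between plate1 and pad below 0.02 m and angle between the x axis of plate1 and the x axis of pad, either way round below 0.2 rad and z of plate1 in the frame of band_mid below -0.005 m and angle between plate1's own z axis and vertical below 0.1 rad) or horizontal distance between plate1 and pallet below 0.05 m) and ((horizontal distance between plate2 and pad below 0.02 m and angle between the x axis of plate2 and the x axis of pad, either way round below 0.2 rad and z of plate2 in the frame of band_mid below -0.005 m and angle between plate2's own z axis and vertical below 0.1 rad) or horizontal distance between plate2 and pallet below 0.05 m) and ((horizontal distance between plate3 and pad below 0.02 m and angle between the x axis of plate3 and the x axis of pad, either way round below 0.2 rad and z of plate3 in the frame of band_mid below -0.005 m and angle between plate3's own z axis and vertical below 0.1 rad) or horizontal distance between plate3 and pallet below 0.05 m) and ((horizontal distance between plate4 and pad below 0.02 m and angle between the x axis of plate4 and the x axis of pad, either way round below 0.2 rad and z of plate4 in the frame of band_mid below -0.005 m and angle between plate4's own z axis and vertical below 0.1 rad) or horizontal distance between plate4 and pallet below 0.05 m) and ((horizontal distance between plate5 and pad below 0.02 m and angle between the x axis of plate5 and the x axis of pad, either way round below 0.2 rad and z of plate5 in the frame of band_mid below -0.005 m and angle between plate5's own z axis and vertical below 0.1 rad) or horizontal distance between plate5 and pallet below 0.05 m) and ((horizontal distance between plate6 and pad below 0.02 m and angle between the x axis of plate6 and the x axis of pad, either way round below 0.2 rad and z of plate6 in the frame of band_mid below -0.005 m and angle between plate6's own z axis and vertical below 0.1 rad) or horizontal distance between plate6 and pallet below 0.05 m) and angle between each of socket1, socket2, socket3's own x axis and vertical above 2.95 rad and ((horizontal distance between socket1 and peg1 below 0.02 m and z of socket1 in the frame of peg1 between 0.047 and 0.062 m) or (horizontal distance between socket1 and peg2 below 0.02 m and z of socket1 in the frame of peg2 between 0.047 and 0.062 m) or (horizontal distance between socket1 and peg3 below 0.02 m and z of socket1 in the frame of peg3 between 0.047 and 0.062 m)) and ((horizontal distance between socket2 and peg1 below 0.02 m and z of socket2 in the frame of peg1 between 0.047 and 0.062 m) or (horizontal distance between socket2 and peg2 below 0.02 m and z of socket2 in the frame of peg2 between 0.047 and 0.062 m) or (horizontal distance between socket2 and peg3 below 0.02 m and z of socket2 in the frame of peg3 between 0.047 and 0.062 m)) and ((horizontal distance between socket3 and peg1 below 0.02 m and z of socket3 in the frame of peg1 between 0.047 and 0.062 m) or (horizontal distance between socket3 and peg2 below 0.02 m and z of socket3 in the frame of peg2 between 0.047 and 0.062 m) or (horizontal distance between socket3 and peg3 below 0.02 m and z of socket3 in the frame of peg3 between 0.047 and 0.062 m)) and value of joint ready above 0.85 rad and linear speed of each of plate1, plate2, plate3, plate4, plate5, plate6, socket1, socket2, socket3 below 0.03 m/s); the robot touches nothing.
It fails at once if a bystander is pushed more than 40 mm (distance of any of hammer, screwdriver, mug, can, pipe, wrench from where it was at the start of the episode above 0.04 m).
It fails at once if the red band is shifted (distance of band_mid from where it was at the start of the episode above 0.008 m).
Of socket1, socket2, socket3 only 2 to 3 are there at a start; the rules pass over those that are not, and their reading is None.
At some moment in a run one of socket1, socket2, socket3 may be knocked a few centimetres aside while the robot is not near it.
It also fails if it takes over 210 s, if anything falls off the work surface, if the arm or the gripper's body presses on something with over 40 N, if the wrist force passes 120 N, or if a joint passes its speed limit or range.

ROBOT

A 7-joint arm with a two-finger parallel gripper is mounted at the origin on the work surface. World frame = base frame: x ahead of the robot, y to its left, z up, the work surface at z = 0. Lengths are in m, angles in rad, forces in N, time in s.
With the tool pointing down it reaches from about 0.425 to 0.875 m from the base axis. Payload 4.7 kg.
Tool frame: the origin (TCP) lies at the very end of the fingers, on their centre line; the grasp point (between the pads) lies ctrl.grasp_offset behind it (ctrl.grasp_offset is the distance from the TCP to the grasp point, in m); z points along the fingers, y is the direction in which the jaws open and shut (so a half turn about z gives the same grasp; the last joint's range is limited). The gripper opens to 87 mm and grips with 3 to 60 N. Pads are 19 mm wide; open, the fingers measure 117 mm over their backs; the gripper's body (75 mm by 190 mm) begins 51 mm behind the grasp point.
Start: joints at [1.249, 0.321, -0.07, 1.45, 0.023, 1.371, -0.057], TCP at [0.214, -0.614, 0.223] pointing down, gripper open.
Joint ranges: [-2.86, 2.86], [-0.3, 2.09], [-1.38, 1.24], [0.06, 2.45], [-1.56, 4.7], [0.09, 2.05], [-2.69, 2.69]. Speed limits (rad/s): [2.57, 2.57, 3.14, 3.14, 3.14, 3.14, 3.14].

INTERFACE

Orientations are given as a rotation vector (axis times angle).
In Python, from bench import ctrl gives the robot as it stands.
- The arm moves only by the tool step_arm, never from a script. Its argument "plan" is a list of rows, each an object of numbers: "x", "y", "z": the shift along the tool's x, y, z in m; "wx", "wy", "wz": the turn, a rotation vector about the tool's x, y, z in degrees; "jaw": the closure, from -1 (fully open) to 1 (shut). In form: [{"x": .., "y": .., "z": .., "wx": .., "wy": .., "wz": .., "jaw": ..}, ...]. A call has 1 to 20 rows; each row is the pose to reach, as a shift and turn from the pose commanded when the call began, along the tool's axes at that moment; what a row does not reach only later rows make up. A row lasts 1/10 s, in which the tool goes at most 50 mm and 8.59 degrees, less where a joint would pass 70% of its speed; a pose out of reach is approached as far as the arm can. A call with a gripper value outside its range is refused whole. The fingers move at their own pace and stop on an object; "newtons" is the grip in N (left out, the last holds). Time passes only in rows, so rows that repeat a pose let the fingers close. It gives the time, the measured TCP pose, the force and the opening at its end, in the units of the state.
- ctrl.get_state(): the state, without advancing time (a new reading comes with each control period).
- ctrl.get_image(name): name is "scene" or "top"; returns the picture (420x560x3 uint8, blue, green, red); there is no depth.
- ctrl.camera_params(name): a dict with "camera_matrix" (3x3 intrinsics, pixels), "rvec" (rotation vector, rad) and "tvec" (3), from world to camera coordinates, as OpenCV has them. Camera axes: x right, y down, z forward; pixel columns grow to the right and rows downward; lengths in m; the calibration is good to about 2 mm. A picture is of the moment at which its call begins. camera_params takes no time and is no camera call.
- ctrl.close_job(): hands the job in, once; it reports no verdict.
The state is a dict: "time": time; "joint_positions": joint angles; "qd": joint speeds; "joint_torque": joint torques, N m; "position": TCP position; "tool_rot": TCP orientation; "ft_force": force on the tool from outside, world axes, zero at the start; "torque": the same for the moment, N m; "grip_width": opening from 0.0 (shut) to 1.0 (fully open).
Only numpy, scipy, OpenCV 4.12 (cv2) and the standard library are available. Lean on these libraries where they do the work, as an engineer would, in place of code of your own. Each camera call takes 0.05 s, during which the arm holds its last target. There are 200 camera calls.

## Working session

There is one attempt and no reset: what is moved stays moved. The work goes in short steps, Python scripts to look and compute and a tool call to move; the robot and the scene stay as the last step left them, time stands still between calls to the robot, and variables do not carry over. Pictures are saved under pics/ and viewed, about 12 in all and at most 16, crops included, and the job is handed in when it is done.

Besides the shell and the picture viewer there is one more tool, called after "Request:" as a command line: name --argument value ..., lists and objects as JSON in quotes. step_arm: Moves the arm, as the interface text tells. Its arguments: {"type":"object","properties":{"plan":{"type":"array"},"newtons":{"type":"number"}},"required":["plan"]}

```bash
ls; mkdir -p pics; cat > h.py <<'E'
import cv2, numpy as np, sys
from bench import ctrl
from scipy.spatial.transform import Rotation as R
def cam(n):
    p=ctrl.camera_params(n); K=np.array(p['camera_matrix'],float); r=cv2.Rodrigues(np.array(p['rvec'],float))[0]; t=np.array(p['tvec'],float).ravel(); return K,r,t
def ray(n,uv,z):
    K,r,t=cam(n); uv=np.atleast_2d(uv).astype(float); d=np.c_[uv,np.ones(len(uv))]@np.linalg.inv(K).T@r; c=-r.T@t
    return c+d*((z-c[2])/d[:,2])[:,None]
def proj(n,P):
    K,r,t=cam(n); q=(np.atleast_2d(P)@r.T+t)@K.T; return q[:,:2]/q[:,2:]
def shot(n,f):
    im=ctrl.get_image(n); cv2.imwrite('pics/'+f,im); return im
E
python3 - <<'E'
from h import *
s=ctrl.get_state(); print(s, ctrl.grasp_offset)
for n in ('scene','top'):
    im=shot(n,n+'0.png'); K,r,t=cam(n); print(n,K,-r.T@t,r[2])
E
```

```text
pics
{'time': 0.0, 'joint_positions': array([ 1.24908828,  0.32183515, -0.07010059,  1.45165936,  0.02259291,
        1.37077632, -0.05687996]), 'qd': array([-0.00107769,  0.00130321, -0.00172613,  0.00052635,  0.00088537,
        0.00020574, -0.00013969]), 'joint_torque': array([ 2.52279569e-04, -4.91277659e+01, -4.03972277e-01, -3.12529707e+01,
       -6.38895482e-02,  4.35598113e-02,  1.82092058e-04]), 'position': array([ 0.21398282, -0.61319562,  0.22146158]), 'tool_rot': array([-3.09557389e+00, -5.24801083e-01,  6.26244006e-04]), 'ft_force': array([-0.82606698, -0.60704483, -0.44875073]), 'torque': array([ 0.03048916, -0.02793246, -0.03508296]), 'grip_width': 1.0015167875923134} 0.0187
scene [[465.77293501   0.         281.44083086]
 [  0.         465.77293501 212.68647491]
 [  0.           0.           1.        ]] [ 1.10184184 -0.79023042  1.05232967] [-0.39169496  0.61013566 -0.68870134]
top [[385.64978812   0.         282.84699768]
 [  0.         385.64978812 212.67725481]
 [  0.           0.           1.        ]] [0.4279756  0.06279251 1.11264595] [ 0.14653522  0.02091499 -0.98898432]
```

View pics/scene0.png

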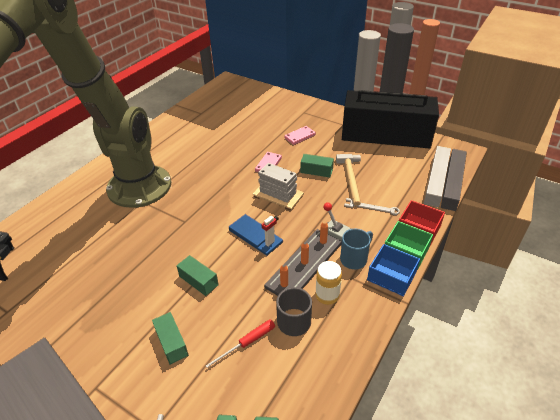

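View pics/top0.png

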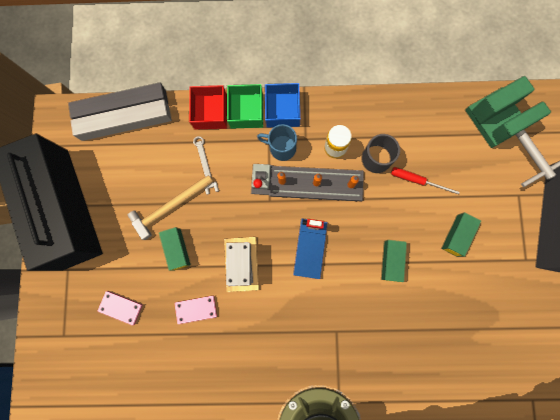

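The scene shows 3 green sockets: top pixels (174,249), (395,260) and (461,234). The pallet pile is at (240,264), the stand at (311,249) with its red band at (315,223), and the rack pegs at (282,178), (318,181) and (353,183). The lever knob is at (258,184). Next I'll measure all of these.

```bash
cat > meas.py <<'E'
from h import *
def masks(im):
    h=cv2.cvtColor(im,cv2.COLOR_BGR2HSV); r=lambda a,b:cv2.inRange(h,np.array(a),np.array(b))
    return dict(green=r((55,80,30),(90,255,255)),orange=r((4,170,90),(12,255,255)),blue=r((100,120,50),(118,255,255)),red=r((0,180,120),(3,255,255))|r((174,180,120),(180,255,255)),grey=r((0,0,120),(180,40,255)),)
def blobs(m,amin=20,roi=None):
    n,l,s,c=cv2.connectedComponentsWithStats(m); o=[]
    for i in range(1,n):
        if s[i,4]>=amin:
            pts=cv2.findContours((l==i).astype(np.uint8),0,1)[0][0]
            o.append((c[i].round(1),s[i,4],cv2.minAreaRect(pts),s[i,:4]))
    return o
E
python3 - <<'E'
from meas import *
for n in('top','scene'):
    im=cv2.imread(f'pics/{n}0.png'); m=masks(im)
    for k in m:
        for c,a,r,b in blobs(m[k]):
            if n=='scene' or (140<c[0]<490 and 130<c[1]<310): print(n,k,c,a,[np.round(x,1) for x in r],b)
im=cv2.imread('pics/top0.png')[150:310,140:490]
cv2.imwrite('pics/c1.png',cv2.resize(im,None,fx=2.28,fy=2.28,interpolation=cv2.INTER_CUBIC))
im=cv2.imread('pics/scene0.png')[140:300,200:400]
cv2.imwrite('pics/c2.png',cv2.resize(im,None,fx=3.7,fy=3.7,interpolation=cv2.INTER_CUBIC))
E
```

```text
top green [461.5 233.5] 897 [array([461.1, 234.3]), array([23.6, 41. ]), np.float64(25.0)] [442 213  38  43]
top green [174.2 248. ] 812 [array([174.2, 247.9]), array([38.7, 21.5]), np.float64(75.5)] [160 228  30  42]
top green [393.7 260.7] 842 [array([393.6, 260.7]), array([21.4, 39.5]), np.float64(4.1)] [382 241  24  41]
top blue [309.7 251.7] 1293 [array([310.3, 248.6]), array([25.9, 56.3]), np.float64(8.1)] [294 219  33  60]
top red [408.4 175.8] 267 [array([408.8, 175.8]), array([34.8,  7.9]), np.float64(18.4)] [392 168  34  17]
top red [257.5 183. ] 60 [array([257.5, 183. ]), array([8., 7.]), np.float64(90.0)] [254 179   8   9]
top red [313.9 224.9] 44 [array([314.6, 224. ]), array([17. ,  6.3]), np.float64(8.7)] [306 220  18   9]
top grey [339.3 135.3] 367 [array([339.5, 135. ]), array([20., 21.]), np.float64(90.0)] [329 125  22  21]
top grey [203.  158.1] 152 [array([202.5, 158.5]), array([33.7,  6.3]), np.float64(76.4)] [196 142  14  34]
top grey [261.  169.9] 156 [array([260.8, 172.1]), array([16.3, 16.3]), np.float64(6.3)] [253 164  17  18]
top grey [316.7 172.4] 194 [arr
[... 3384 characters left out ...]
.2,  4.2]), np.float64(6.8)] [360 204  35   8]
scene grey [268.3 218.9] 27 [array([268.4, 218.9]), array([3.2, 8. ]), np.float64(53.1)] [265 216   8   7]
scene grey [332.6 224.4] 49 [array([333.2, 224.8]), array([11. ,  7.2]), np.float64(21.8)] [328 220  12   9]
scene grey [339.9 230.9] 92 [array([338.9, 231.7]), array([ 9.6, 20.8]), np.float64(78.7)] [328 226  22  11]
scene grey [313.8 262.9] 1350 [array([312.5, 260.5]), array([55., 57.]), np.float64(0.0)] [285 232  56  58]
scene grey [273.6 281.3] 129 [array([275.1, 280.6]), array([ 9.6, 18.4]), np.float64(39.8)] [266 271  14  19]
scene grey [ 41.4 387.8] 4313 [array([ 51.5, 379. ]), array([ 80., 103.]), np.float64(90.0)] [  0 339 104  81]
```

View pics/c1.png

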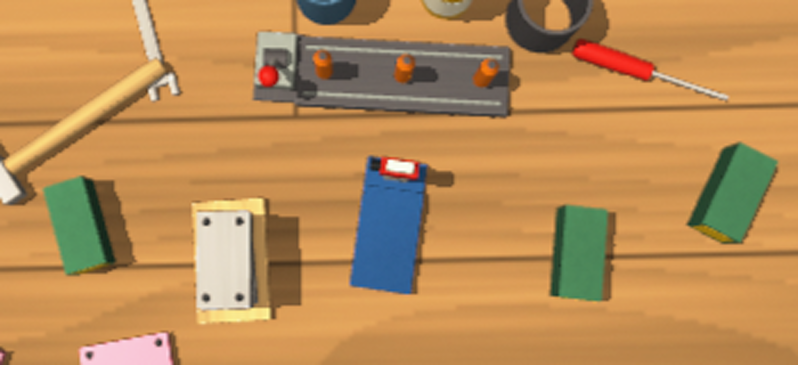

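View pics/c2.png

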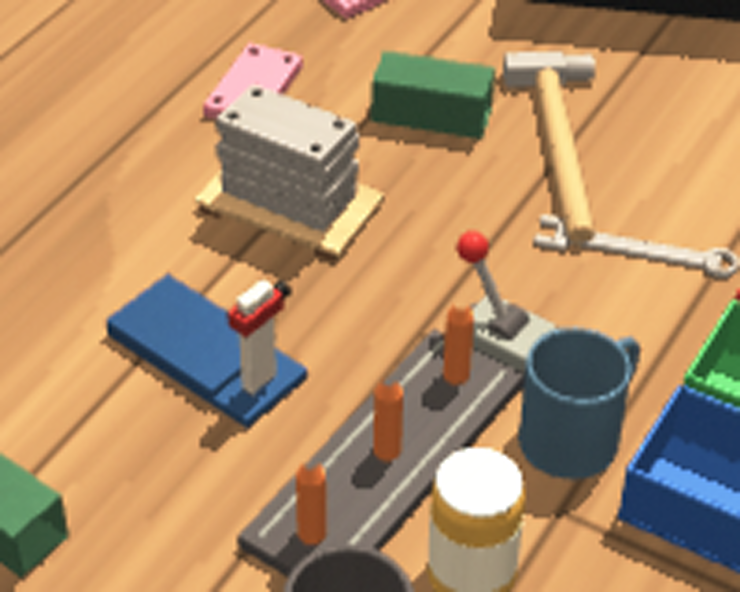

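```bash
python3 - <<'E'
from h import *
c1=lambda *p: np.array(p)/2.28+[140,150]
c2=lambda *p: np.array(p)/3.7+[200,140]
np.set_printoptions(precision=4,suppress=True)
pc=ray('top',c1((350,287),(415,293),(424,191),(366,183)),.02); print('pad corners',pc[:,:2],pc.mean(0))
print('lens',np.linalg.norm(np.diff(pc,axis=0),axis=1))
post=ray('top',[[315.3,222.5]],.114); print('post',post,ray('scene',[[268.3,218.9]],.114))
ux=pc[2]+pc[3]-pc[0]-pc[1]; ux/=np.linalg.norm(ux); print('standx',np.degrees(np.arctan2(ux[1],ux[0])), 'pad',post-.08*ux)
# band edges height at front (stand -x) face
P=post[0]-.010*ux
uy=np.array([-ux[1],ux[0],0])
for zm in (.053,.058,.063,.068,.073,.078,.081):
    q=[np.r_[(P+s*.022*uy)[:2],.02+zm+e] for e in(-.0085,.0085) for s in(-1,1)]
    print(zm,((proj('scene',q)-[200,140])*3.7).round(0).tolist())
for n,f,pts in(('top',c1,[(198,210),(248,209),(250,308),(197,309)]),('scene',c2,[(218,124),(253,87),(358,126),(323,165)])):
    w=ray(n,f(*pts),.104); print(n,'plate',w[:,:2].tolist(),w.mean(0),np.linalg.norm(np.diff(w,axis=0),axis=1))
w=ray('top',c1((192,203),(267,198),(272,318),(198,323)),.014); print('pallet',w.mean(0),np.linalg.norm(np.diff(w,axis=0),axis=1))
for n,f,pts in(('top',c1,[(323,54),(405,58),(489,62)]),('scene',c2,[(460,310),(389,387),(312,468)])):
    print(n,'pegtops',ray(n,f(*pts),.096))
print('board',ray('top',c1((297,100),(507,114),(510,48)),.016))
for n,p in(('top',c1((269,75))),('scene',c2((473,246)))): 
    for z in(.08,.09,.1,.11):print('knob',n,z,ray(n,p,z))
for nm,pts in(('sA',[(44,188),(80,178),(113,263),(72,273)]),('sB',[(560,207),(607,208),(606,300),(555,297)]),('sC',[(735,143),(776,163),(742,240),(705,222)])):
    w=ray('top',c1(*pts),.05); print(nm,w[:,:2].tolist(),w.mean(0),np.linalg.norm(np.diff(w,axis=0),axis=1))
for p in([461,234],[174,248],[393.7,260.7]): print('sock c',ray('top',[p],.025))
for p in([197,275],[316.1,165.3],[169.7,337.9]): print('sock scene c',ray('scene',[p],.025))
E
```

```text
pad corners [[ 0.4106  0.0596]
 [ 0.4019 -0.0197]
 [ 0.5266 -0.0351]
 [ 0.5382  0.0366]] [0.4693 0.0103 0.02  ]
lens [0.0797 0.1257 0.0727]
post [[ 0.5482 -0.0001  0.114 ]] [[ 0.5494 -0.0006  0.114 ]]
standx -8.652019147875354 pad [[0.4691 0.012  0.114 ]]
0.053 [[226.0, 345.0], [263.0, 315.0], [225.0, 330.0], [262.0, 300.0]]
0.058 [[226.0, 340.0], [263.0, 310.0], [225.0, 325.0], [262.0, 295.0]]
0.063 [[226.0, 336.0], [262.0, 306.0], [225.0, 321.0], [262.0, 291.0]]
0.068 [[225.0, 332.0], [262.0, 301.0], [224.0, 316.0], [262.0, 286.0]]
0.073 [[225.0, 327.0], [262.0, 297.0], [224.0, 312.0], [261.0, 282.0]]
0.078 [[225.0, 323.0], [262.0, 293.0], [224.0, 307.0], [261.0, 277.0]]
0.081 [[225.0, 320.0], [262.0, 290.0], [224.0, 305.0], [261.0, 275.0]]
top plate [[0.5027579411372562, 0.23261883488657495], [0.5026862973991503, 0.17493557476801752], [0.3906971903654475, 0.17339977287003713], [0.39069813130461434, 0.23355073710516147]] [0.4467 0.2036 0.104 ] [0.0577 0.112  0.0602]
scene plate [[0.40224578229016605, 0.16916231926589964], [0.39975437662740976, 0.22936375654908803], [0.5091863216480
[... 957 characters left out ...]
  ] [0.0455 0.1121 0.0507]
sB [[0.5011268733131345, -0.19470127436667137], [0.4987379253649914, -0.25065584887521064], [0.390186081887967, -0.24232425302964086], [0.39480369253154995, -0.1826224819494237]] [ 0.4462 -0.2176  0.05  ] [0.056  0.1089 0.0599]
sC [[0.5739221481662622, -0.4093227540296899], [0.5485216807839863, -0.4559857620431018], [0.45735928172728, -0.40744307397732915], [0.4795843372619799, -0.3656469655154221]] [ 0.5148 -0.4096  0.05  ] [0.0531 0.1033 0.0473]
sock c [[ 0.5174 -0.4114  0.025 ]]
sock c [[0.4951 0.3961 0.025 ]]
sock c [[ 0.4471 -0.2199  0.025 ]]
sock scene c [[ 0.448  -0.2189  0.025 ]]
sock scene c [[0.494  0.3929 0.025 ]]
sock scene c [[ 0.5178 -0.4112  0.025 ]]
```

Request:
step_arm --plan '[{"z": -0.05}, {"z": -0.1}, {"z": -0.1}]'

```text
validation failed for argument at $.pl...
```

Request:
step_arm --plan '[{"x": 0, "y": 0, "z": -0.05, "wx": 0, "wy": 0, "wz": 0, "jaw": -1}, {"x": 0, "y": 0, "z": -0.1, "wx": 0, "wy": 0, "wz": 0, "jaw": -1}]' --newtons 30

```text
time: 0.3
position: [0.2136, -0.6124, 0.3211]
tool_rot: [-3.092, -0.524, 0.002]
ft_force: [1.0, -2.1, 0.8]
grip_width: 0.997
```

```bash
python3 - <<'E'
from h import *
np.set_printoptions(precision=4,suppress=True)
s=ctrl.get_state(); print(s['time'],s['position'],R.from_rotvec(s['tool_rot']).as_matrix(),s['joint_positions'])
ux=np.array([np.cos(.151),-np.sin(.151),0]);uy=np.array([-ux[1],ux[0],0]);P=np.array([.5488,-.0003,0])
for zm in (.053,.058,.063,.068,.073,.078,.081):
    q=[np.r_[(P+.01*ux+s*.022*uy)[:2],.02+zm+e] for e in(-.0085,.0085) for s in(-1,1)]
    print(zm,((proj('scene',q)-[235,195])*10).round(0).tolist())
im=cv2.imread('pics/scene0.png')[195:250,235:300]
cv2.imwrite('pics/c3.png',cv2.resize(im,None,fx=10,fy=10,interpolation=cv2.INTER_NEAREST))
E
```

```text
0.3 [ 0.2136 -0.6124  0.3211] [[ 0.9441  0.3295 -0.0021]
 [ 0.3295 -0.9441  0.0053]
 [-0.0002 -0.0057 -1.    ]] [ 1.2449  0.2994 -0.0669  1.2847  0.0196  1.5638 -0.0543]
0.053 [[313.0, 415.0], [412.0, 332.0], [311.0, 374.0], [411.0, 292.0]]
0.058 [[313.0, 403.0], [412.0, 320.0], [310.0, 362.0], [410.0, 280.0]]
0.063 [[312.0, 391.0], [411.0, 308.0], [310.0, 350.0], [410.0, 267.0]]
0.068 [[311.0, 379.0], [411.0, 296.0], [309.0, 338.0], [409.0, 255.0]]
0.073 [[311.0, 367.0], [410.0, 284.0], [308.0, 326.0], [409.0, 243.0]]
0.078 [[310.0, 355.0], [410.0, 272.0], [308.0, 313.0], [409.0, 231.0]]
0.081 [[310.0, 348.0], [410.0, 265.0], [307.0, 306.0], [408.0, 223.0]]
```

View pics/c3.png

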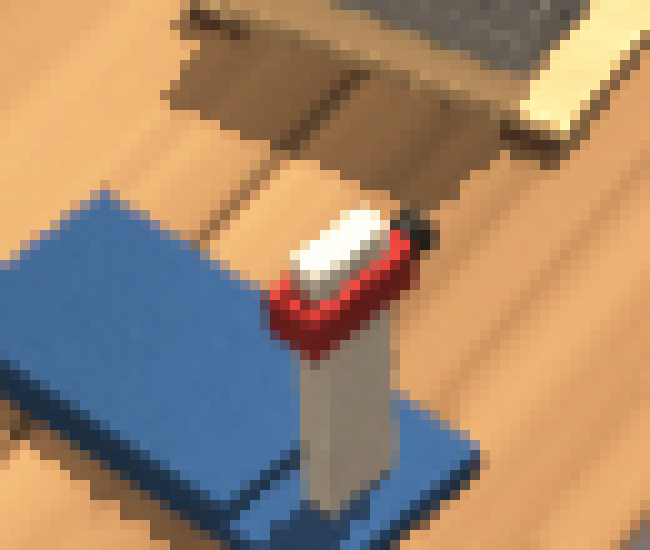

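The post's near corner shows the band from (313,315) to (313,358) in the crop. That puts mid-band about 75 mm above the pad, so 5 plates are needed. Next I'll tilt the tool as a test to learn the arm's geometry.

Request:
step_arm --plan '[{"x": 0, "y": 0, "z": -0.1, "wx": -8.5, "wy": 0, "wz": 0, "jaw": -1}, {"x": 0, "y": 0, "z": -0.1, "wx": -17, "wy": 0, "wz": 0, "jaw": -1}, {"x": 0, "y": 0, "z": -0.1, "wx": -25.5, "wy": 0, "wz": 0, "jaw": -1}, {"x": 0, "y": 0, "z": -0.1, "wx": -34, "wy": 0, "wz": 0, "jaw": -1}, {"x": 0, "y": 0, "z": -0.1, "wx": -34, "wy": 0, "wz": 0, "jaw": -1}]'

```text
time: 0.8
position: [0.2115, -0.6075, 0.4147]
tool_rot: [2.527, 0.428, 0.127]
ft_force: [-0.8, 0.5, -1.9]
grip_width: 1.002
```

```bash
python3 - <<'E'
from h import *
np.set_printoptions(precision=5,suppress=True)
s=ctrl.get_state(); print(s['time'],s['position'],R.from_rotvec(s['tool_rot']).as_matrix()[:,2],s['joint_positions'],s['joint_positions'][[1,3,5]].sum())
E
```

```text
0.8 [ 0.21155 -0.60748  0.41471] [ 0.18045 -0.52039 -0.83464] [ 1.26654 -0.1551  -0.07945  1.70473  0.01977  1.00896 -0.0561 ] 2.5585866562324266
```

Request:
step_arm --plan '[{"x": 0, "y": 0.04, "z": 0.02, "wx": 0, "wy": 0, "wz": -8.5, "jaw": -1}, {"x": -0.04, "y": 0.04, "z": 0.02, "wx": 0, "wy": 0, "wz": -17, "jaw": -1}, {"x": -0.08, "y": 0.04, "z": 0.02, "wx": 0, "wy": 0, "wz": -25.5, "jaw": -1}, {"x": -0.08, "y": 0.04, "z": 0.02, "wx": 0, "wy": 0, "wz": -34, "jaw": -1}, {"x": -0.08, "y": 0.04, "z": 0.02, "wx": 0, "wy": 0, "wz": -34, "jaw": -1}]'

```text
time: 1.3
position: [0.1509, -0.6838, 0.4285]
tool_rot: [2.284, 1.142, -0.102]
ft_force: [0.1, -0.4, 0.6]
grip_width: 0.999
```

```bash
python3 - <<'E'
from h import *
np.set_printoptions(precision=5,suppress=True)
s=ctrl.get_state(); print(s['time'],s['position'],R.from_rotvec(s['tool_rot']).as_matrix(),s['joint_positions'],s['joint_positions'][[1,3,5]].sum())
E
```

```text
1.3 [ 0.15088 -0.68381  0.42848] [[ 0.63107  0.75413  0.18176]
 [ 0.7099  -0.46699 -0.52722]
 [-0.31271  0.46175 -0.83006]] [ 1.30876 -0.03754  0.03751  1.57402 -0.06898  1.01729  0.72166] 2.5537701709073355
```

```bash
cat > kin.py <<'E'
from h import *
from scipy.optimize import least_squares
D=[([1.24908828,.32183515,-.07010059,1.45165936,.02259291,1.37077632,-.05687996],[.21398282,-.61319562,.22146158]),
([1.2449,.2994,-.0669,1.2847,.0196,1.5638,-.0543],[.2136,-.6124,.3211]),
([1.26654,-.1551,-.07945,1.70473,.01977,1.00896,-.0561],[.21155,-.60748,.41471]),
([1.30876,-.03754,.03751,1.57402,-.06898,1.01729,.72166],[.15088,-.68381,.42848])]
lo=np.array([-2.86,-.3,-1.38,.06,-1.56,.09,-2.69]);hi=np.array([2.86,2.09,1.24,2.45,4.7,2.05,2.69])
P0=[.3,.5,0,.5,0,.35]
def fk(q,p,C=np.eye(3)):
    h,L1,a,L2,b,Lt=p; rz=lambda t:R.from_euler('z',-t).as_matrix(); ry=lambda t:R.from_euler('y',t).as_matrix()
    A=rz(q[0])@ry(q[1])@rz(q[2]); x=np.array([0,0,h])+A@[a,0,L1]
    A=A@ry(q[3])@rz(q[4]); x=x+A@[-a,0,L2]
    A=A@ry(q[5]); x=x+A@[b,0,Lt]; return x,A@rz(q[6])@C
E
python3 - <<'E'
from kin import *
np.set_printoptions(precision=4,suppress=True)
M=np.array([[.63107,.75413,.18176],[.7099,-.46699,-.52722],[-.31271,.46175,-.83006]])
M0=R.from_rotvec([-3.09557389,-.524801083,.000626]).as_matrix()
print(fk(D[3][0],P0)[1].T@M, fk(D[0][0],P0)[1].T@M0)
for fix in (1,0):
    f=lambda p: np.ravel([fk(q,np.where([0,0,fix,0,fix,0],0,p))[0]-x for q,x in D])
    r=least_squares(f,P0); print(r.x,np.abs(r.fun).max(),r.fun)
E
```

```text
[[-0. -1.  0.]
 [ 1. -0.  0.]
 [-0.  0.  1.]] [[ 0. -1. -0.]
 [ 1.  0.  0.]
 [-0. -0.  1.]]
[0.2431 0.4816 2.5297 0.5087 0.     0.3766] 0.026079635804129142 [ 0.0247  0.0089 -0.0001  0.0245  0.0094 -0.0009  0.0242  0.0107  0.0004
  0.0261  0.007   0.0007]
[0.2295 0.4904 0.0149 0.5036 0.0135 0.3819] 0.02598680624523056 [ 0.0251  0.0075  0.0004  0.0239  0.0108 -0.0006  0.0243  0.0112  0.0008
  0.026   0.0063 -0.0006]
```

```bash
sed -i 's/^P0=.*/P0=[.3,.5,0,.5,0,.35,0,0]/; s/h,L1,a,L2,b,Lt=p;/h,L1,a,L2,b,Lt,s,e=p;/; s/@\[a,0,L1\]/@[a,s,L1]/; s/@\[-a,0,L2\]/@[-a,e,L2]/' kin.py
cat >> kin.py <<'E'
C=np.array([[0,-1,0],[1,0,0],[0,0,1.]])
E
python3 - <<'E'
from kin import *
np.set_printoptions(precision=4,suppress=True)
for m in ([0,0,1,0,1,0,0,1],[0,0,1,0,1,0,1,0],[0]*8):
    f=lambda p: np.r_[np.ravel([fk(q,np.where(m,0,p))[0]-x for q,x in D]),1e-5*p[2],1e-5*p[4]]
    r=least_squares(f,P0); print(r.x,np.abs(r.fun).max(),r.fun)
E
```

```text
[ 0.2499  0.4695 -0.      0.5116  0.      0.3708 -0.0265  0.    ] 0.0009174325625266322 [ 0.     -0.0001 -0.0002 -0.     -0.     -0.0004  0.0002 -0.0007  0.0004
 -0.0001  0.0009  0.0002 -0.      0.    ]
[ 0.2484  0.4749  0.      0.5099 -0.      0.375  -0.0515 -0.0265] 0.0013063999551315986 [-0.     -0.0003  0.0002 -0.0002  0.0001 -0.0004  0.0001 -0.0004  0.0013
  0.0004  0.0006 -0.0012  0.     -0.    ]
[ 0.2473  0.4774  0.0004  0.5126  0.0039  0.3757 -0.0278  0.0013] 0.00046824292000313683 [-0.0001 -0.0003 -0.     -0.0002  0.0001  0.     -0.     -0.0003  0.
  0.0004  0.0005  0.      0.      0.    ]
```

```bash
cat >> kin.py <<'E'
PP=np.array([.2475,.4765,.0004,.5122,.0035,.3752,-.0275,.001])
GO=.0187
def pose(gp,head,dep,sig):
    h,d=np.radians([head,dep]); z=np.array([np.cos(d)*np.cos(h),np.cos(d)*np.sin(h),-np.sin(d)]); y=sig*np.array([-np.sin(h),np.cos(h),0])
    if dep>89.9: z=np.array([0,0,-1.])
    M=np.c_[np.cross(y,z),y,z]; return np.array(gp,float)+GO*z,M
def ik(x,M,q0):
    f=lambda q:(lambda a:np.r_[(a[0]-x)*10,R.from_matrix(a[1].T@M).as_rotvec()*3,.003*(q-q0)])(fk(q,PP,C))
    r=least_squares(f,np.clip(q0,lo+1e-3,hi-1e-3),bounds=(lo,hi)); return r.x,np.abs(r.fun[:6]).max()/10
def interp(a,b,n):
    r=R.from_matrix(a[1].T@b[1]).as_rotvec()
    return [(a[0]+(b[0]-a[0])*t,a[1]@R.from_rotvec(r*t).as_matrix()) for t in np.arange(1,n+1)/n]
def track(q,start,wps,n=12):
    a=start
    for k,b in enumerate(wps):
        e=0
        for p in interp(a,b,n): q,ee=ik(*p,q); e=max(e,ee)
        print(k,'maxerr %.4f'%e,q.round(2),'slack',np.minimum(q-lo,hi-q).min().round(2)); a=b
    return q
def rel(wps):
    s=ctrl.get_state(); M0=R.from_rotvec(s['tool_rot']).as_matrix(); x0=s['position']
    for x,M in wps:
        print('xyz',(M0.T@(x-x0)).round(4),'w',np.degrees(R.from_matrix(M0.T@M).as_rotvec()).round(1),'world',np.round(x,3))
def now():
    s=ctrl.get_state(); return s['joint_positions'],(s['position'],R.from_rotvec(s['tool_rot']).as_matrix())
PEG=np.array([[.687,.083],[.680,-.015],[.672,-.113]])
def sock(c,ang): a=np.radians(ang); return np.array(c)-.033*np.array([np.cos(a),np.sin(a)])
E
cat > plan.py <<'E'
from kin import *
np.set_printoptions(precision=3,suppress=True)
q,st=now()
for nm,c,ang,peg,e,phi in(('C',(.5176,-.411),-26.5,1,40,0),('B',(.4475,-.219),-5.4,2,20,-10),('B',(.4475,-.219),-5.4,2,28,-10),('A',(.494,.393),20.9,0,35,40)):
  g=sock(c,ang); p=PEG[peg]
  for sig in(1,-1):
    print(nm,e,sig)
    a=90-e
    w=[pose([*g,.3],ang,a,sig),pose([*g,.028],ang,a,sig),pose([*g,.3],ang,a,sig)]
    m=pose([.52,(g[1]+p[1])/2,.3],(ang+phi)/2,85 if 0 else (a+e)/2,sig)
    f=pose([*p,.24],phi,e,-sig)
    # spin via mid quarter turn
    t=R.from_matrix(w[2][1].T@f[1]).as_rotvec(); t2=R.from_euler('z',[90]).as_matrix()[0]
    for s9 in(90,-90):
      mid=(m[0],m[1]@R.from_euler('z',s9,degrees=True).as_matrix())
      print(' spin',s9); track(q,st,w+[mid,f,pose([*p,.104],phi,e,-sig)],8)
E
python3 plan.py
```

```text
C 40 1
 spin 90
0 maxerr 0.0000 [ 0.79 -0.17 -0.05  2.03 -0.32  0.63  2.05] slack 0.13
1 maxerr 0.0114 [ 1.32  0.24 -0.6   2.25 -0.83  0.09  2.69] slack 0.0
2 maxerr 0.0000 [ 1.45 -0.21 -0.62  2.03 -0.55  0.68  2.23] slack 0.09
3 maxerr 0.0192 [ 0.52 -0.3  -0.06  2.16 -0.35  0.59  0.45] slack 0.0
4 maxerr 0.0132 [ 0.64 -0.1  -0.64  2.16 -0.22  0.19 -1.39] slack 0.1
5 maxerr 0.0264 [ 0.6   0.14 -0.65  2.2   1.15  0.09 -2.69] slack 0.0
 spin -90
0 maxerr 0.0000 [ 0.79 -0.17 -0.05  2.03 -0.32  0.63  2.05] slack 0.13
1 maxerr 0.0114 [ 1.32  0.24 -0.6   2.25 -0.83  0.09  2.69] slack 0.0
2 maxerr 0.0000 [ 1.45 -0.21 -0.62  2.03 -0.55  0.68  2.23] slack 0.09
3 maxerr 0.0394 [-0.1  -0.3   0.26  2.17  0.46  0.57  2.69] slack 0.0
4 maxerr 0.0372 [-0.45 -0.08  0.39  2.27  2.    0.09  2.69] slack 0.0
5 maxerr 0.0267 [ 0.92  0.24 -1.02  2.28  2.25  0.25  2.56] slack 0.13
C 40 -1
 spin 90
0 maxerr 0.0000 [ 1.14 -0.18 -0.35  2.03 -0.44  0.65 -1.  ] slack 0.12
1 maxerr 0.0041 [ 1.21  0.23 -0.48  2.28 -1.56  0.09  0.27] slack 0.0
2 maxerr 0.0000 [ 1.02 -0.18 -0.25  2.03 -0.4   0.65 -1.03] slack 0.12

[... 5165 characters left out ...]
000 [-1.8  -0.27  0.74  1.99  0.69  0.95 -2.53] slack 0.03
3 maxerr 0.0175 [-0.19 -0.3  -0.15  2.16 -0.38  0.57 -2.69] slack 0.0
4 maxerr 0.0181 [-0.74  0.22  1.01  2.1  -1.56  0.88 -2.69] slack 0.0
5 maxerr 0.0132 [ 0.55  0.33 -0.41  2.13 -1.56  0.56 -2.47] slack 0.0
 spin -90
0 maxerr 0.0695 [-0.72 -0.18 -0.18  1.99  0.37  0.82 -2.28] slack 0.12
1 maxerr 0.0000 [-1.71  0.29  0.85  2.27  0.58  0.18 -2.69] slack 0.0
2 maxerr 0.0000 [-1.8  -0.27  0.74  1.99  0.69  0.95 -2.53] slack 0.03
3 maxerr 0.0167 [-0.32 -0.3  -0.06  2.16 -0.26  0.56  0.32] slack 0.0
4 maxerr 0.0316 [-1.31 -0.3   1.24  2.13 -0.55  0.36  2.69] slack 0.0
5 maxerr 0.0666 [-1.35 -0.22  1.24  2.28 -0.61  0.17  2.69] slack 0.0
```

```bash
cat >> kin.py <<'E'
def see():
    from meas import masks,blobs
    im=ctrl.get_image('top'); m=masks(im)['green']
    for c,a,r,b in blobs(m,200):
        if 130<c[0]<500 and 140<c[1]<320: print('green',c,a,'rect',np.round(r[0],1),np.round(r[1],1),round(r[2],1),'w',ray('top',[c],.025)[0].round(4))
def gp35(c,ang): a=np.radians(ang); return np.array(c)-.035*np.array([np.cos(a),np.sin(a)])
E
python3 - <<'E'
from kin import *
np.set_printoptions(precision=3,suppress=True)
see(); q,st=now(); g=gp35((.5176,-.411),-26.5)
for s in(1,-1):
    w=[pose([*g,.14],-26.5,90,s),pose([*g,.028],-26.5,90,s)]; track(q,st,w,8); rel(w)
E
```

```text
green [461.5 233.5] 897 rect [461.1 234.3] [23.6 41. ] 25.0 w [ 0.519 -0.413  0.025]
green [174.1 248. ] 810 rect [174.1 247.9] [38.7 21.4] 75.5 w [0.495 0.396 0.025]
green [393.7 260.7] 841 rect [393.6 260.7] [21.4 39.5] 4.1 w [ 0.447 -0.22   0.025]
0 maxerr 0.0000 [ 0.89  0.35 -0.31  1.64  0.11  1.18  1.66] slack 0.65
1 maxerr 0.0000 [ 0.88  0.46 -0.3   1.72  0.16  0.98  1.63] slack 0.73
xyz [ 0.51  -0.025  0.165] w [  4.   38.3 -97. ] world [ 0.486 -0.395  0.121]
xyz [ 0.545 -0.077  0.258] w [  4.   38.3 -97. ] world [ 0.486 -0.395  0.009]
0 maxerr 0.0000 [ 0.86  0.34 -0.27  1.64  0.1   1.18 -1.47] slack 0.64
1 maxerr 0.0000 [ 0.84  0.46 -0.25  1.72  0.13  0.98 -1.49] slack 0.73
xyz [ 0.51  -0.025  0.165] w [36.5 -3.8 77.2] world [ 0.486 -0.395  0.121]
xyz [ 0.545 -0.077  0.258] w [36.5 -3.8 77.2] world [ 0.486 -0.395  0.009]
```

Request:
step_arm --plan '[{"x": 0.51, "y": -0.025, "z": 0.165, "wx": 36.5, "wy": -3.8, "wz": 77.2, "jaw": -1}, {"x": 0.51, "y": -0.025, "z": 0.165, "wx": 36.5, "wy": -3.8, "wz": 77.2, "jaw": -1}, {"x": 0.51, "y": -0.025, "z": 0.165, "wx": 36.5, "wy": -3.8, "wz": 77.2, "jaw": -1}, {"x": 0.51, "y": -0.025, "z": 0.165, "wx": 36.5, "wy": -3.8, "wz": 77.2, "jaw": -1}, {"x": 0.51, "y": -0.025, "z": 0.165, "wx": 36.5, "wy": -3.8, "wz": 77.2, "jaw": -1}, {"x": 0.51, "y": -0.025, "z": 0.165, "wx": 36.5, "wy": -3.8, "wz": 77.2, "jaw": -1}, {"x": 0.51, "y": -0.025, "z": 0.165, "wx": 36.5, "wy": -3.8, "wz": 77.2, "jaw": -1}, {"x": 0.51, "y": -0.025, "z": 0.165, "wx": 36.5, "wy": -3.8, "wz": 77.2, "jaw": -1}, {"x": 0.51, "y": -0.025, "z": 0.165, "wx": 36.5, "wy": -3.8, "wz": 77.2, "jaw": -1}, {"x": 0.51, "y": -0.025, "z": 0.165, "wx": 36.5, "wy": -3.8, "wz": 77.2, "jaw": -1}, {"x": 0.51, "y": -0.025, "z": 0.165, "wx": 36.5, "wy": -3.8, "wz": 77.2, "jaw": -1}, {"x": 0.51, "y": -0.025, "z": 0.165, "wx": 36.5, "wy": -3.8, "wz": 77.2, "jaw": -1}, {"x": 0.51, "y": -0.025, "z": 0.165, "wx": 36.5, "wy": -3.8, "wz": 77.2, "jaw": -1}, {"x": 0.51, "y": -0.025, "z": 0.165, "wx": 36.5, "wy": -3.8, "wz": 77.2, "jaw": -1}]'

```text
time: 2.75
position: [0.487, -0.3947, 0.121]
tool_rot: [3.056, -0.718, 0.0]
ft_force: [-0.6, 0.5, 0.8]
grip_width: 1.0
```

```bash
python3 - <<'E'
from kin import *
np.set_printoptions(precision=4,suppress=True)
q,st=now(); print(q); g=gp35((.5176,-.411),-26.5)
rel([pose([*g,.14],-26.5,90,-1),pose([*g,.028],-26.5,90,-1)])
im=shot('top','t2.png')[150:310,330:490]
cv2.imwrite('pics/c4.png',cv2.resize(im,None,fx=3.5,fy=3.5,interpolation=cv2.INTER_CUBIC))
E
```

```text
[ 0.8781  0.3532 -0.296   1.6295  0.112   1.1741 -1.4761]
xyz [-0.0003  0.0009 -0.0003] w [ 0.1 -0.1  0.1] world [ 0.486 -0.395  0.121]
xyz [-0.0004  0.0006  0.1117] w [ 0.1 -0.1  0.1] world [ 0.486 -0.395  0.009]
```

View pics/c4.png

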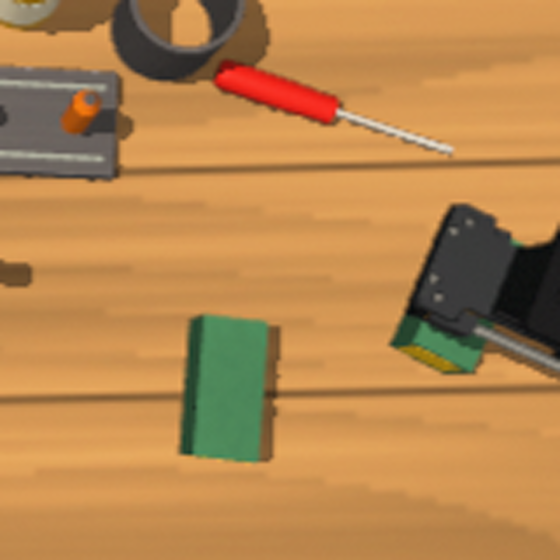

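View 6 shows the gripper over socket C near its cap at crop (440,345), with the yellow cap facing the robot. I'll descend and close lightly.

Request:
step_arm --plan '[{"x": 0, "y": 0, "z": 0.05, "wx": 0, "wy": 0, "wz": 0, "jaw": -1}, {"x": 0, "y": 0, "z": 0.09, "wx": 0, "wy": 0, "wz": 0, "jaw": -1}, {"x": 0, "y": 0, "z": 0.112, "wx": 0, "wy": 0, "wz": 0, "jaw": -1}, {"x": 0, "y": 0, "z": 0.112, "wx": 0, "wy": 0, "wz": 0, "jaw": -1}, {"x": 0, "y": 0, "z": 0.112, "wx": 0, "wy": 0, "wz": 0, "jaw": 1}, {"x": 0, "y": 0, "z": 0.112, "wx": 0, "wy": 0, "wz": 0, "jaw": 1}, {"x": 0, "y": 0, "z": 0.112, "wx": 0, "wy": 0, "wz": 0, "jaw": 1}, {"x": 0, "y": 0, "z": 0.112, "wx": 0, "wy": 0, "wz": 0, "jaw": 1}, {"x": 0, "y": 0, "z": 0.112, "wx": 0, "wy": 0, "wz": 0, "jaw": 1}, {"x": 0, "y": 0, "z": 0.112, "wx": 0, "wy": 0, "wz": 0, "jaw": 1}]' --newtons 5

```text
time: 3.8
position: [0.4864, -0.395, 0.0091]
tool_rot: [3.056, -0.719, 0.001]
ft_force: [0.2, 0.7, 2.9]
grip_width: 0.581
```

Request:
step_arm --plan '[{"x": 0.003, "y": 0, "z": -0.008, "wx": 0, "wy": 0, "wz": 0, "jaw": 1}, {"x": 0.006, "y": 0, "z": -0.015, "wx": 0, "wy": 0, "wz": 0, "jaw": 1}, {"x": 0.01, "y": 0, "z": -0.022, "wx": 0, "wy": 0, "wz": 0, "jaw": 1}, {"x": 0.014, "y": 0, "z": -0.029, "wx": 0, "wy": 0, "wz": 0, "jaw": 1}, {"x": 0.019, "y": 0, "z": -0.036, "wx": 0, "wy": 0, "wz": 0, "jaw": 1}, {"x": 0.0245, "y": 0, "z": -0.042, "wx": 0, "wy": 0, "wz": 0, "jaw": 1}, {"x": 0.031, "y": 0, "z": -0.047, "wx": 0, "wy": 0, "wz": 0, "jaw": 1}, {"x": 0.037, "y": 0, "z": -0.052, "wx": 0, "wy": 0, "wz": 0, "jaw": 1}, {"x": 0.044, "y": 0, "z": -0.056, "wx": 0, "wy": 0, "wz": 0, "jaw": 1}, {"x": 0.051, "y": 0, "z": -0.06, "wx": 0, "wy": 0, "wz": 0, "jaw": 1}, {"x": 0.059, "y": 0, "z": -0.063, "wx": 0, "wy": 0, "wz": 0, "jaw": 1}, {"x": 0.067, "y": 0, "z": -0.0655, "wx": 0, "wy": 0, "wz": 0, "jaw": 1}, {"x": 0.075, "y": 0, "z": -0.067, "wx": 0, "wy": 0, "wz": 0, "jaw": 1}, {"x": 0.083, "y": 0, "z": -0.068, "wx": 0, "wy": 0, "wz": 0, "jaw": 1}, {"x": 0.091, "y": 0, "z": -0.068, "wx": 0, "wy": 0, "wz": 0, "jaw": 1}, {"x": 0.099, "y": 0, "z": -0.068, "wx": 0, "wy": 0, "wz": 0, "jaw": 1}, {"x": 0.107, "y": 0, "z": -0.067, "wx": 0, "wy": 0, "wz": 0, "jaw": 1}, {"x": 0.115, "y": 0, "z": -0.066, "wx": 0, "wy": 0, "wz": 0, "jaw": 1}, {"x": 0.115, "y": 0, "z": -0.066, "wx": 0, "wy": 0, "wz": 0, "jaw": 1}]' --newtons 5

```text
time: 5.7
position: [0.5899, -0.4463, 0.074]
tool_rot: [3.056, -0.718, 0.001]
ft_force: [0.4, -0.6, -3.1]
grip_width: 0.577
```

```bash
python3 - <<'E'
from kin import *
a=shot('top','t3.png')[170:310,380:520]; b=shot('scene','s3.png')[240:400,60:260]
cv2.imwrite('pics/c5.png',np.hstack([cv2.resize(a,(400,400)),cv2.resize(b,(400,320))[:].copy() if 0 else cv2.copyMakeBorder(cv2.resize(b,(400,320)),0,80,0,0,0)]))
E
```

```text
(no output)
```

View pics/c5.png

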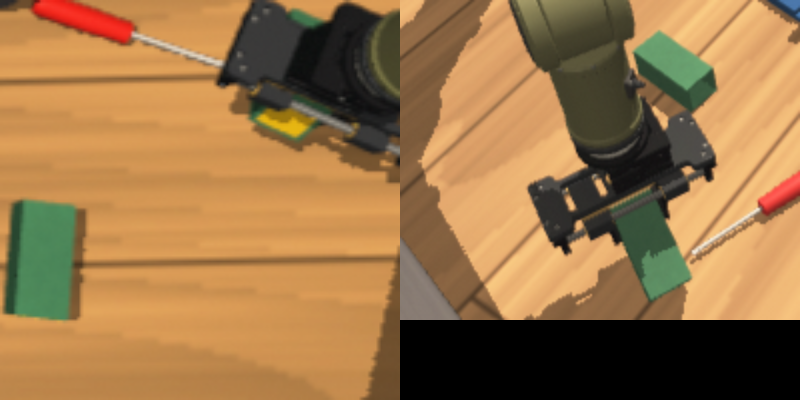

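Request:
step_arm --plan '[{"x": 0, "y": 0, "z": -0.005, "wx": 0, "wy": 0, "wz": 0, "jaw": 1}, {"x": 0, "y": 0, "z": -0.015, "wx": 0, "wy": 0, "wz": 0, "jaw": 1}, {"x": 0, "y": 0, "z": -0.03, "wx": 0, "wy": 0, "wz": 0, "jaw": 1}, {"x": 0, "y": 0, "z": -0.03, "wx": 0, "wy": 0, "wz": 0, "jaw": 1}, {"x": 0, "y": 0, "z": -0.03, "wx": 0, "wy": 0, "wz": 0, "jaw": 1}, {"x": 0, "y": 0, "z": -0.03, "wx": 0, "wy": 0, "wz": 0, "jaw": 1}]' --newtons 3

```text
time: 6.4
position: [0.5889, -0.4462, 0.1046]
tool_rot: [3.056, -0.719, 0.001]
ft_force: [0.9, 0.5, -3.8]
grip_width: 0.572
```

```bash
python3 - <<'E'
from kin import *
s=ctrl.get_state();print(s['torque'])
a=shot('top','t4.png')[170:310,380:520]; b=shot('scene','s4.png')[240:400,60:260]
cv2.imwrite('pics/c6.png',np.hstack([cv2.resize(a,(400,400)),cv2.copyMakeBorder(cv2.resize(b,(400,320)),0,80,0,0,0)]))
E
```

```text
[0.01953503 0.01045164 0.00048103]
```

View pics/c6.png

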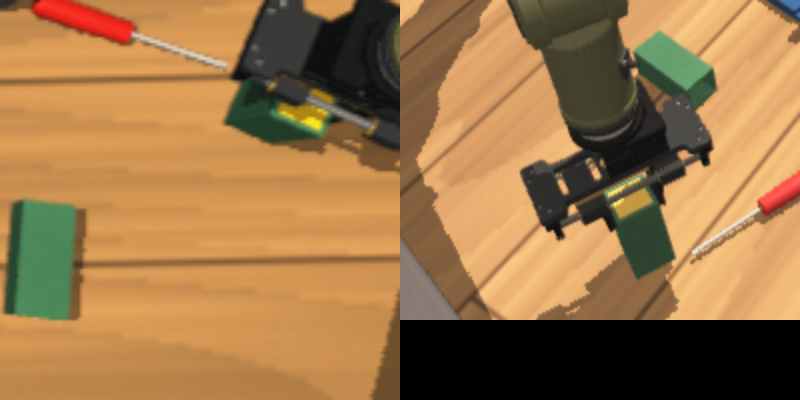

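The cap now faces up at crop (300,115), so socket C has swung mouth down under the light grip. I'll grip firmly, carry it to peg 3, and lower it.

```bash
python3 - <<'E'
from kin import *
np.set_printoptions(precision=3,suppress=True)
q,st=now(); p=PEG[2]
w=[(st[0]+[0,0,.09],st[1]),pose([*p,.22],-4,90,-1),pose([*p,.108],-4,90,-1)]; track(q,st,w,8); rel(w)
E
```

```text
0 maxerr 0.0000 [ 0.79  0.53 -0.28  1.23  0.14  1.4  -1.51] slack 0.65
1 maxerr 0.0000 [ 0.47  0.42 -0.47  1.39  0.19  1.37 -1.64] slack 0.68
2 maxerr 0.0000 [ 0.46  0.5  -0.45  1.52  0.23  1.18 -1.67] slack 0.8
xyz [-0.    0.   -0.09] w [0. 0. 0.] world [ 0.589 -0.446  0.194]
xyz [-0.074 -0.335 -0.098] w [  0.1   0.  -22.5] world [ 0.672 -0.113  0.201]
xyz [-0.074 -0.335  0.014] w [  0.1   0.  -22.5] world [ 0.672 -0.113  0.089]
```

Request:
step_arm --plan '[{"x": 0, "y": 0, "z": 0, "wx": 0, "wy": 0, "wz": 0, "jaw": 1}, {"x": 0, "y": 0, "z": 0, "wx": 0, "wy": 0, "wz": 0, "jaw": 1}, {"x": 0, "y": 0, "z": -0.04, "wx": 0, "wy": 0, "wz": 0, "jaw": 1}, {"x": 0, "y": 0, "z": -0.08, "wx": 0, "wy": 0, "wz": 0, "jaw": 1}, {"x": 0, "y": 0, "z": -0.1, "wx": 0, "wy": 0, "wz": 0, "jaw": 1}, {"x": -0.01, "y": -0.045, "z": -0.1, "wx": 0, "wy": 0, "wz": -4, "jaw": 1}, {"x": -0.02, "y": -0.09, "z": -0.1, "wx": 0, "wy": 0, "wz": -8, "jaw": 1}, {"x": -0.03, "y": -0.135, "z": -0.1, "wx": 0, "wy": 0, "wz": -12, "jaw": 1}, {"x": -0.04, "y": -0.18, "z": -0.1, "wx": 0, "wy": 0, "wz": -16, "jaw": 1}, {"x": -0.05, "y": -0.225, "z": -0.1, "wx": 0, "wy": 0, "wz": -20, "jaw": 1}, {"x": -0.06, "y": -0.27, "z": -0.1, "wx": 0, "wy": 0, "wz": -22.5, "jaw": 1}, {"x": -0.07, "y": -0.31, "z": -0.1, "wx": 0, "wy": 0, "wz": -22.5, "jaw": 1}, {"x": -0.074, "y": -0.335, "z": -0.1, "wx": 0, "wy": 0, "wz": -22.5, "jaw": 1}, {"x": -0.074, "y": -0.335, "z": -0.1, "wx": 0, "wy": 0, "wz": -22.5, "jaw": 1}]' --newtons 25

```text
time: 7.9
position: [0.6732, -0.1051, 0.204]
tool_rot: [-3.138, 0.094, -0.001]
ft_force: [0.2, 0.3, -2.9]
grip_width: 0.571
```

```bash
python3 - <<'E'
from kin import *
s=ctrl.get_state();print(s['position'],s['torque'])
a=shot('top','t5.png')[120:260,290:430]; b=shot('scene','s5.png')[180:320,200:375]
cv2.imwrite('pics/c7.png',np.hstack([cv2.resize(a,(400,400)),cv2.copyMakeBorder(cv2.resize(b,(400,320)),0,80,0,0,0)]))
E
```

```text
[ 0.67321004 -0.1051189   0.20404774] [ 0.1028811  -0.00115745  0.03012552]
```

View pics/c7.png

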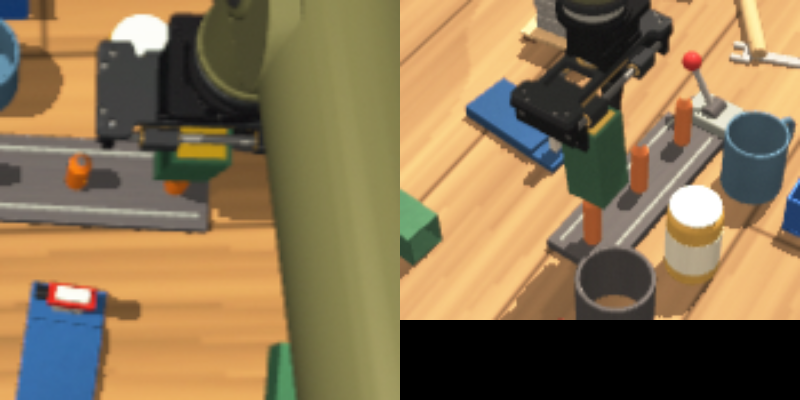

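Socket C hangs straight above peg 3: crop (190,145) in the top view, and (595,160) over the peg at (593,225) in the scene view. I'll let the arm settle and check its position.

Request:
step_arm --plan '[{"x": 0, "y": 0, "z": 0, "wx": 0, "wy": 0, "wz": 0, "jaw": 1}, {"x": 0, "y": 0, "z": 0, "wx": 0, "wy": 0, "wz": 0, "jaw": 1}]'

```text
time: 8.2
position: [0.6718, -0.1153, 0.2036]
tool_rot: [3.136, -0.113, -0.001]
ft_force: [0.3, 0.1, -2.5]
grip_width: 0.57
```

Request:
step_arm --plan '[{"x": 0, "y": -0.002, "z": 0.03, "wx": 0, "wy": 0, "wz": 0, "jaw": 1}, {"x": 0, "y": -0.002, "z": 0.06, "wx": 0, "wy": 0, "wz": 0, "jaw": 1}, {"x": 0, "y": -0.002, "z": 0.08, "wx": 0, "wy": 0, "wz": 0, "jaw": 1}, {"x": 0, "y": -0.002, "z": 0.095, "wx": 0, "wy": 0, "wz": 0, "jaw": 1}, {"x": 0, "y": -0.002, "z": 0.105, "wx": 0, "wy": 0, "wz": 0, "jaw": 1}, {"x": 0, "y": -0.002, "z": 0.105, "wx": 0, "wy": 0, "wz": 0, "jaw": 1}]'

```text
time: 8.8
position: [0.679, -0.1137, 0.1059]
tool_rot: [3.134, -0.112, 0.026]
ft_force: [5.4, -1.0, 11.4]
grip_width: 0.575
```

```bash
python3 - <<'E'
from kin import *
a=shot('top','t6.png')[120:260,290:430]; b=shot('scene','s6.png')[180:320,200:375]
cv2.imwrite('pics/c8.png',np.hstack([cv2.resize(a,(400,400)),cv2.copyMakeBorder(cv2.resize(b,(400,320)),0,80,0,0,0)]))
E
```

```text
(no output)
```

View pics/c8.png

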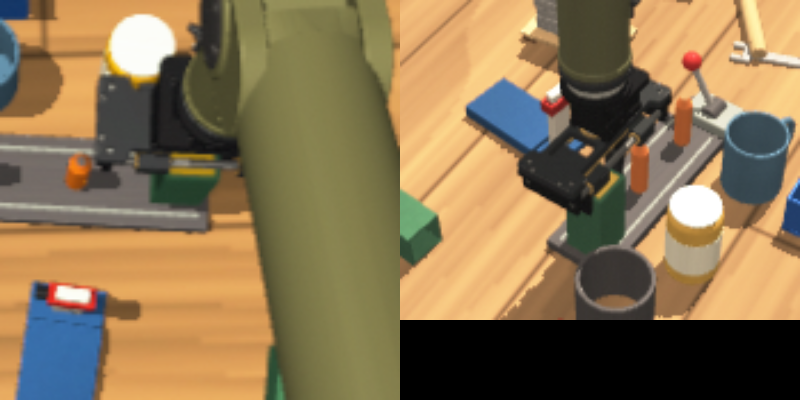

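The peg is inside the socket. I'll release it.

Request:
step_arm --plan '[{"x": -0.003, "y": -0.002, "z": 0, "wx": 0, "wy": 0, "wz": 0, "jaw": 0.4}, {"x": -0.003, "y": 0, "z": 0, "wx": 0, "wy": 0, "wz": 0, "jaw": -0.45}, {"x": 0, "y": 0, "z": 0, "wx": 0, "wy": 0, "wz": 0, "jaw": -0.45}, {"x": 0, "y": 0, "z": 0, "wx": 0, "wy": 0, "wz": 0, "jaw": -0.45}, {"x": 0, "y": 0, "z": 0, "wx": 0, "wy": 0, "wz": 0, "jaw": -0.45}]'

```text
time: 9.4
position: [0.6719, -0.1113, 0.0981]
tool_rot: [3.138, -0.109, -0.002]
ft_force: [-0.9, 0.3, 0.4]
grip_width: 0.714
```

Request:
step_arm --plan '[{"x": 0, "y": 0, "z": -0.04, "wx": 0, "wy": 0, "wz": 0, "jaw": -0.45}, {"x": 0, "y": 0, "z": -0.08, "wx": 0, "wy": 0, "wz": 0, "jaw": -0.45}, {"x": 0, "y": 0, "z": -0.11, "wx": 0, "wy": 0, "wz": 0, "jaw": -0.45}, {"x": -0.05, "y": 0.05, "z": -0.11, "wx": 0, "wy": 0, "wz": 0, "jaw": -0.6}, {"x": -0.1, "y": 0.09, "z": -0.11, "wx": 0, "wy": 0, "wz": 0, "jaw": -0.8}, {"x": -0.15, "y": 0.1, "z": -0.11, "wx": 0, "wy": 0, "wz": 0, "jaw": -1}, {"x": -0.2, "y": 0.1, "z": -0.11, "wx": 0, "wy": 0, "wz": 0, "jaw": -1}, {"x": -0.2, "y": 0.1, "z": -0.11, "wx": 0, "wy": 0, "wz": 0, "jaw": -1}]'

```text
time: 10.2
position: [0.4621, -0.1981, 0.2083]
tool_rot: [3.137, -0.114, -0.004]
ft_force: [0.6, -0.7, 0.1]
grip_width: 0.988
```

```bash
python3 - <<'E'
from kin import *
np.set_printoptions(precision=3,suppress=True)
see(); s=ctrl.get_state(); print(s['position'],s['ft_force'],ray('top',[[353.5,183.5]],.126))
from meas import *
im=shot('scene','s7.png'); h=cv2.cvtColor(im,cv2.COLOR_BGR2HSV); m=cv2.inRange(h,np.array((18,150,100)),np.array((32,255,255)))
for c,a,r,b in blobs(m,20): print(c,a,b,ray('scene',[c],.126))
E
```

```text
green [351.4 182.5] 267 rect [354.5 177.5] [25. 23.] 90.0 w [ 0.672 -0.113  0.025]
green [174.1 248.1] 810 rect [174.2 247.9] [38.7 21.5] 75.5 w [0.495 0.396 0.025]
green [393.3 273.5] 289 rect [392.5 273.5] [15. 21.] 90.0 w [ 0.412 -0.217  0.025]
[ 0.458 -0.199  0.208] [-4.798  0.105 -1.509] [[ 0.647 -0.102  0.126]]
[328.2 281.2] 188 [317 272  25  16] [[ 0.806 -0.12   0.126]]
[326.1 300.5] 65 [316 294  23  10] [[ 0.829 -0.175  0.126]]
```

```bash
python3 - <<'E'
from kin import *
im=cv2.imread('pics/s7.png'); t=shot('top','t7.png')
for n,I in(('scene',im),('top',t)):
    u=proj(n,[[.672,-.113,.126],[.672,-.113,.09],[.672,-.113,.15]])[0].round().astype(int); print(n,u); 
    print(cv2.cvtColor(I,cv2.COLOR_BGR2HSV)[u[1]-9:u[1]+16:3,u[0]-12:u[0]+13:6].tolist())
b=im[170:330,180:380]; a=t[120:280,280:440]
cv2.imwrite('pics/c9.png',np.hstack([cv2.resize(a,(400,400)),cv2.copyMakeBorder(cv2.resize(b,(400,320)),0,80,0,0,0)]))
E
```

```text
scene [284 258]
[[[106, 144, 87], [16, 130, 235], [22, 105, 192], [17, 127, 241], [14, 134, 217]], [[16, 130, 237], [16, 129, 233], [29, 126, 255], [18, 117, 228], [11, 39, 139]], [[16, 129, 237], [54, 82, 172], [29, 126, 255], [29, 127, 255], [36, 33, 162]], [[15, 131, 234], [29, 126, 255], [29, 126, 255], [29, 126, 255], [61, 82, 167]], [[35, 79, 107], [29, 126, 255], [29, 126, 255], [29, 125, 255], [63, 82, 65]], [[33, 82, 93], [63, 86, 101], [29, 125, 255], [48, 90, 179], [65, 88, 64]], [[20, 111, 136], [65, 86, 68], [64, 87, 117], [66, 87, 70], [64, 84, 64]], [[21, 113, 136], [64, 84, 67], [63, 85, 69], [63, 85, 63], [64, 84, 64]], [[16, 127, 206], [65, 86, 68], [64, 83, 68], [63, 82, 62], [66, 84, 64]]]
top [357 174]
[[[16, 153, 219], [44, 124, 165], [63, 98, 141], [66, 105, 136], [5, 26, 60]], [[18, 138, 157], [28, 227, 251], [28, 226, 251], [28, 229, 251], [15, 26, 58]], [[67, 104, 76], [28, 226, 251], [28, 226, 251], [28, 227, 251], [15, 145, 171]], [[68, 110, 74], [28, 226, 251], [28, 227, 251], [28, 228, 251], [16, 155, 210]], [[67, 105, 75], [28, 226, 251], [28, 226, 251], [28, 227, 251], [16, 149, 111]], [[68, 109, 75], [27, 205, 238], [28, 227, 251], [28, 227, 251], [16, 151, 113]], [[67, 112, 75], [67, 107, 76], [67, 112, 82], [67, 112, 96], [16, 150, 114]], [[67, 109, 68], [68, 105, 61], [67, 113, 61], [56, 86, 65], [16, 150, 122]], [[68, 111, 62], [69, 111, 62], [67, 109, 61], [15, 136, 114], [16, 151, 130]]]
```

View pics/c9.png

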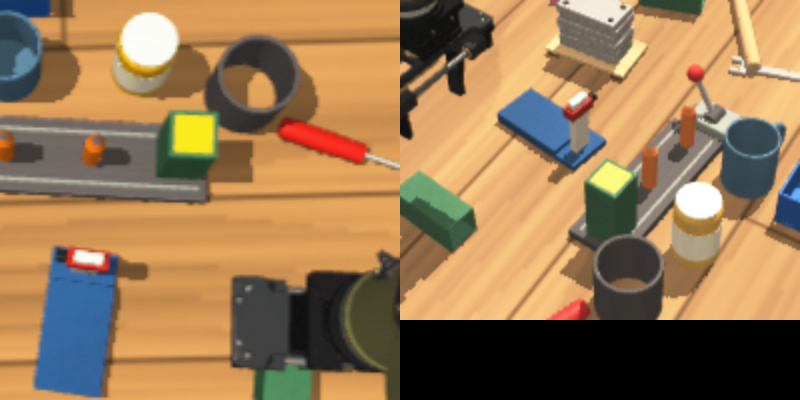

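View 11: socket C stands fully down on peg 3, with its cap at crop (195,133). Next is socket B, with a 3 N grip from the start so that it swings as it is lifted.

```bash
cat >> kin.py <<'E'
def caps():
    for n in('top','scene'):
        h=cv2.cvtColor(ctrl.get_image(n),cv2.COLOR_BGR2HSV); m=cv2.inRange(h,np.array((26,110,180)),np.array((31,255,255)))
        from meas import blobs
        for c,a,r,b in blobs(m,15): print('cap',n,c,a,ray(n,[c],.126)[0].round(3))
E
python3 - <<'E'
from kin import *
np.set_printoptions(precision=3,suppress=True)
caps(); q,st=now(); g=gp35((.4475,-.219),-5.4); p=PEG[1]
w=[pose([*g,.14],-5.4,90,-1),pose([*g,.028],-5.4,90,-1),pose([*g,.22],-5.4,90,-1),pose([*p,.22],-4,90,-1),pose([*p,.108],-4,90,-1)]; track(q,st,w,6); rel(w)
E
```

```text
cap top [357.2 173. ] 236 [ 0.675 -0.113  0.126]
cap scene [284.9 258.5] 191 [ 0.675 -0.113  0.126]
0 maxerr 0.0000 [ 0.8   0.02 -0.38  2.01  0.01  1.11 -1.25] slack 0.32
1 maxerr 0.0000 [ 0.78  0.17 -0.38  2.11  0.08  0.87 -1.31] slack 0.34
2 maxerr 0.0000 [ 0.81 -0.05 -0.37  1.91 -0.02  1.28 -1.22] slack 0.25
3 maxerr 0.0000 [ 0.37  0.43 -0.54  1.4   0.22  1.38 -1.81] slack 0.67
4 maxerr 0.0000 [ 0.36  0.51 -0.52  1.52  0.26  1.18 -1.84] slack 0.81
xyz [-0.052  0.022  0.088] w [ 0.1 -0.1  1.5] world [ 0.413 -0.216  0.121]
xyz [-0.053  0.022  0.2  ] w [ 0.1 -0.1  1.5] world [ 0.413 -0.216  0.009]
xyz [-0.052  0.023  0.008] w [ 0.1 -0.1  1.5] world [ 0.413 -0.216  0.201]
xyz [ 0.201 -0.196  0.008] w [ 0.1 -0.   0.1] world [ 0.68  -0.015  0.201]
xyz [ 0.2   -0.196  0.12 ] w [ 0.1 -0.   0.1] world [ 0.68  -0.015  0.089]
```

Request:
step_arm --plan '[{"x": -0.04, "y": 0.018, "z": 0.02, "wx": 0, "wy": 0, "wz": 1.5, "jaw": -1}, {"x": -0.052, "y": 0.022, "z": 0.06, "wx": 0, "wy": 0, "wz": 1.5, "jaw": -1}, {"x": -0.052, "y": 0.022, "z": 0.1, "wx": 0, "wy": 0, "wz": 1.5, "jaw": -1}, {"x": -0.052, "y": 0.022, "z": 0.14, "wx": 0, "wy": 0, "wz": 1.5, "jaw": -1}, {"x": -0.052, "y": 0.022, "z": 0.175, "wx": 0, "wy": 0, "wz": 1.5, "jaw": -1}, {"x": -0.052, "y": 0.022, "z": 0.199, "wx": 0, "wy": 0, "wz": 1.5, "jaw": -1}, {"x": -0.052, "y": 0.022, "z": 0.199, "wx": 0, "wy": 0, "wz": 1.5, "jaw": -1}, {"x": -0.052, "y": 0.022, "z": 0.199, "wx": 0, "wy": 0, "wz": 1.5, "jaw": 1}, {"x": -0.052, "y": 0.022, "z": 0.199, "wx": 0, "wy": 0, "wz": 1.5, "jaw": 1}, {"x": -0.052, "y": 0.022, "z": 0.199, "wx": 0, "wy": 0, "wz": 1.5, "jaw": 1}, {"x": -0.052, "y": 0.022, "z": 0.199, "wx": 0, "wy": 0, "wz": 1.5, "jaw": 1}, {"x": -0.052, "y": 0.022, "z": 0.199, "wx": 0, "wy": 0, "wz": 1.5, "jaw": 1}, {"x": -0.052, "y": 0.022, "z": 0.199, "wx": 0, "wy": 0, "wz": 1.5, "jaw": 1}]' --newtons 3

```text
time: 11.75
position: [0.4126, -0.2156, 0.0106]
tool_rot: [3.136, -0.15, 0.001]
ft_force: [-0.0, 1.5, 3.1]
grip_width: 0.577
```

Request:
step_arm --plan '[{"x": 0, "y": 0, "z": -0.015, "wx": 0, "wy": 0, "wz": 0, "jaw": 1}, {"x": 0, "y": 0, "z": -0.03, "wx": 0, "wy": 0, "wz": 0, "jaw": 1}, {"x": 0, "y": 0, "z": -0.045, "wx": 0, "wy": 0, "wz": 0, "jaw": 1}, {"x": 0, "y": 0, "z": -0.06, "wx": 0, "wy": 0, "wz": 0, "jaw": 1}, {"x": 0, "y": 0, "z": -0.075, "wx": 0, "wy": 0, "wz": 0, "jaw": 1}, {"x": 0, "y": 0, "z": -0.09, "wx": 0, "wy": 0, "wz": 0, "jaw": 1}, {"x": 0, "y": 0, "z": -0.105, "wx": 0, "wy": 0, "wz": 0, "jaw": 1}, {"x": 0, "y": 0, "z": -0.12, "wx": 0, "wy": 0, "wz": 0, "jaw": 1}, {"x": 0, "y": 0, "z": -0.12, "wx": 0, "wy": 0, "wz": 0, "jaw": 1}, {"x": 0, "y": 0, "z": -0.12, "wx": 0, "wy": 0, "wz": 0, "jaw": 1}, {"x": 0, "y": 0, "z": -0.12, "wx": 0, "wy": 0, "wz": 0, "jaw": 1}, {"x": 0, "y": 0, "z": -0.12, "wx": 0, "wy": 0, "wz": 0, "jaw": 1}]' --newtons 3

```text
time: 12.95
position: [0.4117, -0.2152, 0.129]
tool_rot: [3.137, -0.15, -0.003]
ft_force: [0.0, -0.8, -3.5]
grip_width: 0.573
```

```bash
python3 - <<'E'
from kin import *
np.set_printoptions(precision=3,suppress=True)
caps(); see(); print(ctrl.get_state()['torque'])
a=shot('top','t8.png')[200:340,310:450]; b=shot('scene','s8.png')[200:340,130:305]
cv2.imwrite('pics/c10.png',np.hstack([cv2.resize(a,(400,400)),cv2.copyMakeBorder(cv2.resize(b,(400,320)),0,80,0,0,0)]))
E
```

```text
cap top [357.2 173. ] 236 [ 0.675 -0.113  0.126]
cap scene [284.9 258.5] 191 [ 0.675 -0.113  0.126]
green [351.3 182.6] 266 rect [354.5 177.5] [25. 23.] 90.0 w [ 0.672 -0.113  0.025]
green [174.1 248. ] 809 rect [174.1 247.9] [38.7 21.4] 75.5 w [0.495 0.396 0.025]
[0.077 0.023 0.024]
```

View pics/c10.png

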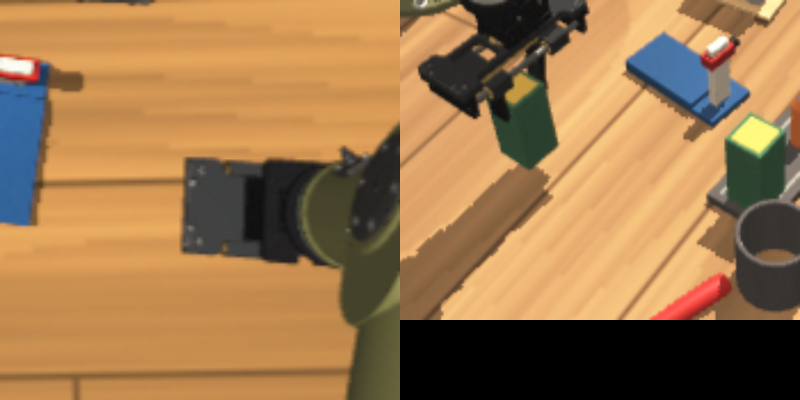

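Socket B hangs cap up with a slight tilt, at scene crop (525,120). I'll set it on the bench to square it, grip firmly, and carry it to peg 2.

Request:
step_arm --plan '[{"x": 0, "y": 0, "z": 0.02, "wx": 0, "wy": 0, "wz": 0, "jaw": 1}, {"x": 0, "y": 0, "z": 0.04, "wx": 0, "wy": 0, "wz": 0, "jaw": 1}, {"x": 0, "y": 0, "z": 0.052, "wx": 0, "wy": 0, "wz": 0, "jaw": 1}, {"x": 0, "y": 0, "z": 0.06, "wx": 0, "wy": 0, "wz": 0, "jaw": 1}, {"x": 0, "y": 0, "z": 0.064, "wx": 0, "wy": 0, "wz": 0, "jaw": 1}, {"x": 0, "y": 0, "z": 0.064, "wx": 0, "wy": 0, "wz": 0, "jaw": 1}]' --newtons 3

```text
time: 13.8
position: [0.4128, -0.216, 0.0662]
tool_rot: [3.135, -0.15, 0.001]
ft_force: [0.4, -1.4, -2.0]
grip_width: 0.576
```

Request:
step_arm --plan '[{"x": 0, "y": 0, "z": 0, "wx": 0, "wy": 0, "wz": 0, "jaw": 1}, {"x": 0, "y": 0, "z": 0, "wx": 0, "wy": 0, "wz": 0, "jaw": 1}, {"x": 0, "y": 0, "z": -0.04, "wx": 0, "wy": 0, "wz": 0, "jaw": 1}, {"x": 0, "y": 0, "z": -0.08, "wx": 0, "wy": 0, "wz": 0, "jaw": 1}, {"x": 0, "y": 0, "z": -0.135, "wx": 0, "wy": 0, "wz": 0, "jaw": 1}, {"x": 0.04, "y": -0.02, "z": -0.14, "wx": 0, "wy": 0, "wz": 0, "jaw": 1}, {"x": 0.08, "y": -0.05, "z": -0.14, "wx": 0, "wy": 0, "wz": 0, "jaw": 1}, {"x": 0.115, "y": -0.085, "z": -0.14, "wx": 0, "wy": 0, "wz": 0, "jaw": 1}, {"x": 0.15, "y": -0.12, "z": -0.14, "wx": 0, "wy": 0, "wz": -1, "jaw": 1}, {"x": 0.185, "y": -0.155, "z": -0.14, "wx": 0, "wy": 0, "wz": -1.5, "jaw": 1}, {"x": 0.22, "y": -0.185, "z": -0.14, "wx": 0, "wy": 0, "wz": -1.5, "jaw": 1}, {"x": 0.245, "y": -0.21, "z": -0.14, "wx": 0, "wy": 0, "wz": -1.5, "jaw": 1}, {"x": 0.254, "y": -0.219, "z": -0.14, "wx": 0, "wy": 0, "wz": -1.5, "jaw": 1}, {"x": 0.254, "y": -0.219, "z": -0.14, "wx": 0, "wy": 0, "wz": -1.5, "jaw": 1}, {"x": 0.254, "y": -0.219, "z": -0.14, "wx": 0, "wy": 0, "wz": -1.5, "jaw": 1}, {"x": 0.254, "y": -0.219, "z": -0.14, "wx": 0, "wy": 0, "wz": -1.5, "jaw": 1}]' --newtons 25

```text
time: 15.4
position: [0.685, -0.0238, 0.2054]
tool_rot: [3.135, -0.112, -0.002]
ft_force: [-1.6, 0.2, -2.6]
grip_width: 0.572
```

```bash
python3 - <<'E'
from kin import *
np.set_printoptions(precision=4,suppress=True)
p=PEG[1]; rel([pose([*p,.108],-4,90,-1)]); print(ctrl.get_state()['torque'])
E
```

```text
xyz [-0.0055 -0.009   0.1161] w [ 0.2  0.1 -0.1] world [ 0.68  -0.015  0.089]
[-0.0116  0.0438 -0.0064]
```

Request:
step_arm --plan '[{"x": -0.0055, "y": -0.009, "z": 0, "wx": 0, "wy": 0, "wz": 0, "jaw": 1}, {"x": -0.0055, "y": -0.009, "z": 0.02, "wx": 0, "wy": 0, "wz": 0, "jaw": 1}, {"x": -0.0055, "y": -0.009, "z": 0.045, "wx": 0, "wy": 0, "wz": 0, "jaw": 1}, {"x": -0.0055, "y": -0.009, "z": 0.07, "wx": 0, "wy": 0, "wz": 0, "jaw": 1}, {"x": -0.0055, "y": -0.009, "z": 0.09, "wx": 0, "wy": 0, "wz": 0, "jaw": 1}, {"x": -0.0055, "y": -0.009, "z": 0.105, "wx": 0, "wy": 0, "wz": 0, "jaw": 1}, {"x": -0.0055, "y": -0.009, "z": 0.11, "wx": 0, "wy": 0, "wz": 0, "jaw": 1}, {"x": -0.0055, "y": -0.009, "z": 0.11, "wx": 0, "wy": 0, "wz": 0, "jaw": 1}]'

```text
time: 16.2
position: [0.6808, -0.0126, 0.0953]
tool_rot: [3.137, -0.109, -0.001]
ft_force: [0.2, 0.4, -2.5]
grip_width: 0.57
```

Request:
step_arm --plan '[{"x": 0, "y": 0, "z": 0.005, "wx": 0, "wy": 0, "wz": 0, "jaw": 1}, {"x": 0, "y": 0, "z": 0.005, "wx": 0, "wy": 0, "wz": 0, "jaw": -0.4}, {"x": 0, "y": 0, "z": 0.005, "wx": 0, "wy": 0, "wz": 0, "jaw": -0.4}, {"x": 0, "y": 0, "z": 0.005, "wx": 0, "wy": 0, "wz": 0, "jaw": -0.4}, {"x": 0, "y": 0, "z": 0.005, "wx": 0, "wy": 0, "wz": 0, "jaw": -0.4}, {"x": 0, "y": 0, "z": -0.03, "wx": 0, "wy": 0, "wz": 0, "jaw": -0.4}, {"x": 0, "y": 0, "z": -0.07, "wx": 0, "wy": 0, "wz": 0, "jaw": -0.4}, {"x": 0, "y": 0, "z": -0.12, "wx": 0, "wy": 0, "wz": 0, "jaw": -0.4}, {"x": -0.04, "y": -0.03, "z": -0.12, "wx": 0, "wy": 0, "wz": 0, "jaw": -0.8}, {"x": -0.08, "y": -0.06, "z": -0.12, "wx": 0, "wy": 0, "wz": 0, "jaw": -1}, {"x": -0.12, "y": -0.1, "z": -0.12, "wx": 0, "wy": 0, "wz": 0, "jaw": -1}, {"x": -0.15, "y": -0.14, "z": -0.12, "wx": 0, "wy": 0, "wz": 0, "jaw": -1}, {"x": -0.18, "y": -0.18, "z": -0.12, "wx": 0, "wy": 0, "wz": 0, "jaw": -1}, {"x": -0.18, "y": -0.18, "z": -0.12, "wx": 0, "wy": 0, "wz": 0, "jaw": -1}]'

```text
time: 17.6
position: [0.51, 0.1874, 0.2164]
tool_rot: [3.14, -0.091, 0.001]
ft_force: [0.1, 0.2, 0.4]
grip_width: 0.997
```

```bash
python3 - <<'E'
from kin import *
np.set_printoptions(precision=4,suppress=True)
caps(); see(); shot('top','t9.png')
c=ray('scene',[[316.1,165.3]],.025); 
q,st=now(); g=gp35((.4945,.394),20.9); p=PEG[0]
for s in(-1,1):
  w=[pose([*g,.22],20.9,90,s),pose([*g,.029],20.9,90,s),pose([*g,.22],20.9,90,s),pose([*p,.22],-4,90,s),pose([*p,.108],-4,90,s)]; track(q,st,w,6); rel(w[:2])
E
```

```text
cap top [318.3 172.3] 234 [ 0.679 -0.011  0.126]
cap top [357.2 173. ] 236 [ 0.675 -0.113  0.126]
cap scene [305.7 235.2] 162 [ 0.679 -0.012  0.126]
cap scene [284.9 258.5] 190 [ 0.675 -0.113  0.126]
green [351.3 182.5] 267 rect [354.5 177.5] [25. 23.] 90.0 w [ 0.6722 -0.1126  0.025 ]
green [316.5 183.6] 204 rect [317.5 179. ] [19. 22.] 0.0 w [ 0.6715 -0.0127  0.025 ]
green [171.7 250.2] 577 rect [172.5 248.1] [38.7 19.4] 73.6 w [0.489  0.4025 0.025 ]
0 maxerr 0.0000 [-0.02  0.31 -0.87  1.61  0.24  1.34 -2.13] slack 0.51
1 maxerr 0.0000 [-0.11  0.5  -0.78  1.8   0.41  1.01 -2.25] slack 0.44
2 maxerr 0.0000 [-0.03  0.31 -0.86  1.61  0.24  1.34 -2.13] slack 0.52
3 maxerr 0.0000 [ 0.28  0.47 -0.63  1.36  0.27  1.4  -1.98] slack 0.65
4 maxerr 0.0000 [ 0.27  0.55 -0.6   1.49  0.32  1.21 -2.02] slack 0.67
xyz [-0.0675 -0.1988  0.0133] w [  0.2  -0.  -24.9] world [0.462 0.382 0.201]
xyz [-0.0677 -0.1994  0.2043] w [  0.2  -0.  -24.9] world [0.462 0.382 0.01 ]
0 maxerr 0.2514 [-1.71 -0.28  1.24  2.45 -1.56  0.09 -2.69] slack 0.0
1 maxerr 0.2448 [ 0.46  0.5  -0.88  2.35 -1.56  0.09 -2.69] slack 0.0
2 maxerr 0.2287 [ 0.92  0.37 -1.38  2.38 -1.56  0.09 -2.69] slack 0.0
3 maxerr 0.2489 [ 1.2   0.31 -1.18  2.25 -1.56  0.09 -2.69] slack 0.0
4 maxerr 0.2423 [ 0.86  0.41 -0.82  2.22 -1.56  0.09 -2.69] slack 0.0
xyz [-0.0675 -0.1988  0.0133] w [ -0.   -0.3 155.1] world [0.462 0.382 0.201]
xyz [-0.0677 -0.1994  0.2043] w [ -0.   -0.3 155.1] world [0.462 0.382 0.01 ]
```

Socket B is fully down: both views place its cap at (0.679, -0.012) for z = 0.126. Now socket A.

Request:
step_arm --plan '[{"x": -0.02, "y": -0.045, "z": 0, "wx": 0, "wy": 0, "wz": -6, "jaw": -1}, {"x": -0.035, "y": -0.09, "z": 0, "wx": 0, "wy": 0, "wz": -12, "jaw": -1}, {"x": -0.05, "y": -0.13, "z": 0, "wx": 0, "wy": 0, "wz": -18, "jaw": -1}, {"x": -0.06, "y": -0.17, "z": 0.01, "wx": 0, "wy": 0, "wz": -25, "jaw": -1}, {"x": -0.0675, "y": -0.199, "z": 0.03, "wx": 0, "wy": 0, "wz": -25, "jaw": -1}, {"x": -0.0675, "y": -0.199, "z": 0.06, "wx": 0, "wy": 0, "wz": -25, "jaw": -1}, {"x": -0.0675, "y": -0.199, "z": 0.08, "wx": 0, "wy": 0, "wz": -25, "jaw": -1}, {"x": -0.0675, "y": -0.199, "z": 0.08, "wx": 0, "wy": 0, "wz": -25, "jaw": -1}, {"x": -0.0675, "y": -0.199, "z": 0.08, "wx": 0, "wy": 0, "wz": -25, "jaw": -1}]'

```text
time: 18.7
position: [0.4621, 0.3816, 0.1345]
tool_rot: [3.087, 0.568, -0.002]
ft_force: [0.6, -0.1, 0.9]
grip_width: 0.998
```

```bash
python3 - <<'E'
from kin import *
np.set_printoptions(precision=4,suppress=True)
see(); g=gp35((.4945,.394),20.9); rel([pose([*g,.029],20.9,90,-1)])
im=shot('scene','s10.png'); shot('top','t10.png')
from meas import *
for c,a,r,b in blobs(masks(im)['green'],100): print(c,a,b)
E
```

```text
green [316.3 182.5] 218 rect [317.5 177. ] [26. 19.] 90.0 w [ 0.6747 -0.0122  0.025 ]
green [351.3 182.5] 267 rect [354.5 177.5] [25. 23.] 90.0 w [ 0.6722 -0.1126  0.025 ]
xyz [-0.0007  0.0004  0.1252] w [ 0.1 -0.  -0. ] world [0.462 0.382 0.01 ]
[316.2 165.3] 543 [301 155  32  22]
[409.3 239.8] 1077 [385 221  48  46]
[294.5 263.5] 1105 [273 233  45  57]
```

Socket A hasn't moved in the scene view. I'll descend, grip at 3 N, lift, lower it back to square it, and then grip firmly.

Request:
step_arm --plan '[{"x": 0, "y": 0, "z": 0.04, "wx": 0, "wy": 0, "wz": 0, "jaw": -1}, {"x": 0, "y": 0, "z": 0.08, "wx": 0, "wy": 0, "wz": 0, "jaw": -1}, {"x": 0, "y": 0, "z": 0.11, "wx": 0, "wy": 0, "wz": 0, "jaw": -1}, {"x": 0, "y": 0, "z": 0.125, "wx": 0, "wy": 0, "wz": 0, "jaw": -1}, {"x": 0, "y": 0, "z": 0.125, "wx": 0, "wy": 0, "wz": 0, "jaw": -1}, {"x": 0, "y": 0, "z": 0.125, "wx": 0, "wy": 0, "wz": 0, "jaw": 1}, {"x": 0, "y": 0, "z": 0.125, "wx": 0, "wy": 0, "wz": 0, "jaw": 1}, {"x": 0, "y": 0, "z": 0.125, "wx": 0, "wy": 0, "wz": 0, "jaw": 1}, {"x": 0, "y": 0, "z": 0.125, "wx": 0, "wy": 0, "wz": 0, "jaw": 1}, {"x": 0, "y": 0, "z": 0.125, "wx": 0, "wy": 0, "wz": 0, "jaw": 1}, {"x": 0, "y": 0, "z": 0.125, "wx": 0, "wy": 0, "wz": 0, "jaw": 1}]' --newtons 3

```text
time: 19.95
position: [0.4607, 0.3827, 0.01]
tool_rot: [3.087, 0.573, -0.0]
ft_force: [-0.0, 0.2, 1.8]
grip_width: 0.592
```

Request:
step_arm --plan '[{"x": 0, "y": 0, "z": -0.015, "wx": 0, "wy": 0, "wz": 0, "jaw": 1}, {"x": 0, "y": 0, "z": -0.03, "wx": 0, "wy": 0, "wz": 0, "jaw": 1}, {"x": 0, "y": 0, "z": -0.045, "wx": 0, "wy": 0, "wz": 0, "jaw": 1}, {"x": 0, "y": 0, "z": -0.06, "wx": 0, "wy": 0, "wz": 0, "jaw": 1}, {"x": 0, "y": 0, "z": -0.075, "wx": 0, "wy": 0, "wz": 0, "jaw": 1}, {"x": 0, "y": 0, "z": -0.09, "wx": 0, "wy": 0, "wz": 0, "jaw": 1}, {"x": 0, "y": 0, "z": -0.105, "wx": 0, "wy": 0, "wz": 0, "jaw": 1}, {"x": 0, "y": 0, "z": -0.12, "wx": 0, "wy": 0, "wz": 0, "jaw": 1}, {"x": 0, "y": 0, "z": -0.12, "wx": 0, "wy": 0, "wz": 0, "jaw": 1}, {"x": 0, "y": 0, "z": -0.12, "wx": 0, "wy": 0, "wz": 0, "jaw": 1}, {"x": 0, "y": 0, "z": -0.12, "wx": 0, "wy": 0, "wz": 0, "jaw": 1}, {"x": 0, "y": 0, "z": -0.12, "wx": 0, "wy": 0, "wz": 0, "jaw": 1}]' --newtons 3

```text
time: 21.15
position: [0.4602, 0.3823, 0.1287]
tool_rot: [3.086, 0.573, -0.003]
ft_force: [-0.0, 0.3, -2.7]
grip_width: 0.574
```

```bash
python3 - <<'E'
from kin import *
np.set_printoptions(precision=4,suppress=True)
from meas import *
im=shot('scene','s11.png'); print(ctrl.get_state()['torque'])
for c,a,r,b in blobs(masks(im)['green'],100): print(c,a,b)
s=ctrl.get_state()['position']; print(proj('scene',[s+[0,0,.04],s+[0,0,-.07]]))
E
```

```text
[-0.0024  0.0046 -0.0105]
[308.5 151.1] 336 [298 137  20  27]
[409.3 239.8] 1077 [385 221  48  46]
[294.4 263.7] 1100 [273 233  45  57]
[[307.3554 130.0034]
 [306.6434 156.2909]]
```

Request:
step_arm --plan '[{"x": 0, "y": 0, "z": 0.02, "wx": 0, "wy": 0, "wz": 0, "jaw": 1}, {"x": 0, "y": 0, "z": 0.04, "wx": 0, "wy": 0, "wz": 0, "jaw": 1}, {"x": 0, "y": 0, "z": 0.052, "wx": 0, "wy": 0, "wz": 0, "jaw": 1}, {"x": 0, "y": 0, "z": 0.06, "wx": 0, "wy": 0, "wz": 0, "jaw": 1}, {"x": 0, "y": 0, "z": 0.064, "wx": 0, "wy": 0, "wz": 0, "jaw": 1}, {"x": 0, "y": 0, "z": 0.064, "wx": 0, "wy": 0, "wz": 0, "jaw": 1}]' --newtons 3

```text
time: 21.8
position: [0.4609, 0.3829, 0.0658]
tool_rot: [3.087, 0.573, -0.0]
ft_force: [1.1, -0.3, -0.8]
grip_width: 0.568
```

```bash
python3 - <<'E'
from kin import *
np.set_printoptions(precision=4,suppress=True)
p=PEG[0]; rel([pose([*p,.224],-4,90,-1)])
E
```

```text
xyz [ 0.1034  0.3613 -0.1389] w [ 0.1 -0.  25. ] world [0.687 0.083 0.205]
```

Request:
step_arm --plan '[{"x": 0, "y": 0, "z": 0, "wx": 0, "wy": 0, "wz": 0, "jaw": 1}, {"x": 0, "y": 0, "z": 0, "wx": 0, "wy": 0, "wz": 0, "jaw": 1}, {"x": 0, "y": 0, "z": -0.04, "wx": 0, "wy": 0, "wz": 0, "jaw": 1}, {"x": 0, "y": 0, "z": -0.08, "wx": 0, "wy": 0, "wz": 0, "jaw": 1}, {"x": 0, "y": 0, "z": -0.12, "wx": 0, "wy": 0, "wz": 0, "jaw": 1}, {"x": 0.01, "y": 0.04, "z": -0.14, "wx": 0, "wy": 0, "wz": 3, "jaw": 1}, {"x": 0.023, "y": 0.08, "z": -0.14, "wx": 0, "wy": 0, "wz": 6, "jaw": 1}, {"x": 0.035, "y": 0.12, "z": -0.14, "wx": 0, "wy": 0, "wz": 9, "jaw": 1}, {"x": 0.046, "y": 0.16, "z": -0.14, "wx": 0, "wy": 0, "wz": 12, "jaw": 1}, {"x": 0.057, "y": 0.2, "z": -0.14, "wx": 0, "wy": 0, "wz": 15, "jaw": 1}, {"x": 0.069, "y": 0.24, "z": -0.14, "wx": 0, "wy": 0, "wz": 18, "jaw": 1}, {"x": 0.08, "y": 0.28, "z": -0.14, "wx": 0, "wy": 0, "wz": 21, "jaw": 1}, {"x": 0.092, "y": 0.32, "z": -0.14, "wx": 0, "wy": 0, "wz": 25, "jaw": 1}, {"x": 0.1, "y": 0.35, "z": -0.14, "wx": 0, "wy": 0, "wz": 25, "jaw": 1}, {"x": 0.1034, "y": 0.3613, "z": -0.14, "wx": 0, "wy": 0, "wz": 25, "jaw": 1}, {"x": 0.1034, "y": 0.3613, "z": -0.14, "wx": 0, "wy": 0, "wz": 25, "jaw": 1}, {"x": 0.1034, "y": 0.3613, "z": -0.14, "wx": 0, "wy": 0, "wz": 25, "jaw": 1}, {"x": 0.1034, "y": 0.3613, "z": -0.14, "wx": 0, "wy": 0, "wz": 25, "jaw": 1}]' --newtons 25

```text
time: 23.6
position: [0.6854, 0.086, 0.2064]
tool_rot: [3.139, -0.103, -0.002]
ft_force: [-0.1, -0.1, -2.7]
grip_width: 0.573
```

Request:
step_arm --plan '[{"x": 0, "y": 0, "z": 0.025, "wx": 0, "wy": 0, "wz": 0, "jaw": 1}, {"x": 0, "y": 0, "z": 0.05, "wx": 0, "wy": 0, "wz": 0, "jaw": 1}, {"x": 0, "y": 0, "z": 0.075, "wx": 0, "wy": 0, "wz": 0, "jaw": 1}, {"x": 0, "y": 0, "z": 0.095, "wx": 0, "wy": 0, "wz": 0, "jaw": 1}, {"x": 0, "y": 0, "z": 0.107, "wx": 0, "wy": 0, "wz": 0, "jaw": 1}, {"x": 0, "y": 0, "z": 0.112, "wx": 0, "wy": 0, "wz": 0, "jaw": 1}, {"x": 0, "y": 0, "z": 0.112, "wx": 0, "wy": 0, "wz": 0, "jaw": 1}]'

```text
time: 24.3
position: [0.6851, 0.0837, 0.0937]
tool_rot: [3.138, -0.107, -0.005]
ft_force: [-4.1, 0.8, -4.3]
grip_width: 0.574
```

Request:
step_arm --plan '[{"x": 0, "y": 0, "z": 0.004, "wx": 0, "wy": 0, "wz": 0, "jaw": 0.5}, {"x": 0, "y": 0, "z": 0.004, "wx": 0, "wy": 0, "wz": 0, "jaw": -0.4}, {"x": 0, "y": 0, "z": 0.004, "wx": 0, "wy": 0, "wz": 0, "jaw": -0.4}, {"x": 0, "y": 0, "z": 0.004, "wx": 0, "wy": 0, "wz": 0, "jaw": -0.4}, {"x": 0, "y": 0, "z": 0.004, "wx": 0, "wy": 0, "wz": 0, "jaw": -0.4}, {"x": 0, "y": 0, "z": -0.03, "wx": 0, "wy": 0, "wz": 0, "jaw": -0.4}, {"x": 0, "y": 0, "z": -0.07, "wx": 0, "wy": 0, "wz": 0, "jaw": -0.4}, {"x": 0, "y": 0, "z": -0.11, "wx": 0, "wy": 0, "wz": 0, "jaw": -0.4}, {"x": -0.045, "y": 0, "z": -0.12, "wx": 0, "wy": 0, "wz": 0, "jaw": -0.8}, {"x": -0.09, "y": 0, "z": -0.12, "wx": 0, "wy": 0, "wz": 0, "jaw": -1}, {"x": -0.12, "y": 0.035, "z": -0.12, "wx": 0, "wy": 0, "wz": 0, "jaw": -1}, {"x": -0.15, "y": 0.07, "z": -0.12, "wx": 0, "wy": 0, "wz": 0, "jaw": -1}, {"x": -0.19, "y": 0.1, "z": -0.12, "wx": 0, "wy": 0, "wz": 0, "jaw": -1}, {"x": -0.19, "y": 0.1, "z": -0.12, "wx": 0, "wy": 0, "wz": 0, "jaw": -1}]'

```text
time: 25.7
position: [0.4856, -0.0087, 0.2142]
tool_rot: [3.131, -0.12, -0.004]
ft_force: [0.4, 0.1, 0.2]
grip_width: 0.993
```

```bash
python3 - <<'E'
from kin import *
np.set_printoptions(precision=4,suppress=True)
from meas import *
caps(); a=shot('top','t12.png'); b=shot('scene','s12.png')
for n,I in(('top',a),('scene',b)):
    h=cv2.cvtColor(I,cv2.COLOR_BGR2HSV); 
    for k,m in (('dark',0),):
        pass
A=cv2.resize(a[220:310,205:285],None,fx=5,fy=5,interpolation=cv2.INTER_CUBIC); B=cv2.resize(b[155:215,245:315],None,fx=5,fy=5,interpolation=cv2.INTER_CUBIC)
B=cv2.copyMakeBorder(B,0,A.shape[0]-B.shape[0],0,0,0); cv2.imwrite('pics/c11.png',np.hstack([A,B]))
E
```

```text
cap top [281.7 167.1] 233 [0.696 0.084 0.126]
cap top [318.3 172.3] 234 [ 0.679 -0.011  0.126]
cap top [357.2 173. ] 236 [ 0.675 -0.113  0.126]
cap scene [327.3 216.6] 151 [0.696 0.084 0.126]
cap scene [305.7 235.2] 162 [ 0.679 -0.012  0.126]
cap scene [284.9 258.5] 191 [ 0.675 -0.113  0.126]
```

View pics/c11.png

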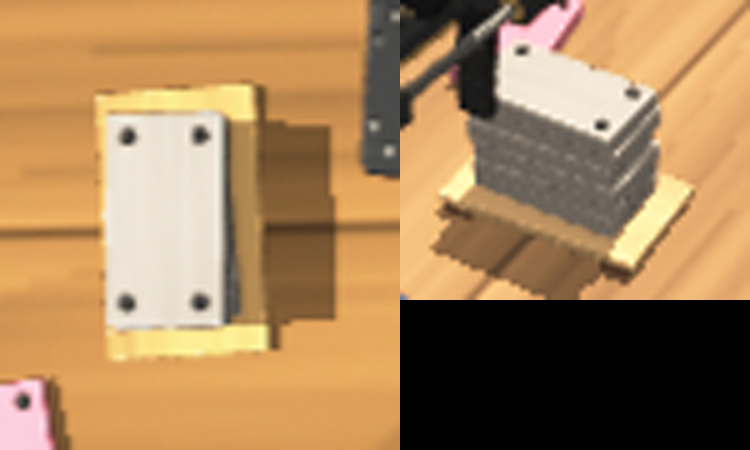

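All three caps are at z = 0.126 in both views, so the sockets are down on their pegs. I moved sideways the wrong way, but harmlessly. View 13 shows the top plate's holes, so I can locate the pile from them.

```bash
python3 - <<'E'
from kin import *
np.set_printoptions(precision=4,suppress=True)
T=(np.array([(127,135),(200,135),(200,302),(126,302)])+.5)/5-.5+[205,220]
S=(np.array([(121,50),(232,92),(201,125)])+.5)/5-.5+[245,155]
for z in(.104,.099,.094):
    a=ray('top',T,z);b=ray('scene',S,z); print(z,a.mean(0),b[[0,2]].mean(0))
a=ray('top',T,.104); print(a); b=ray('scene',S,.104); print(b)
K,r,t=cam('top'); P1=K@np.c_[r,t]; K,r,t=cam('scene'); P2=K@np.c_[r,t]
X=cv2.triangulatePoints(P1,P2,T.mean(0),S[[0,2]].mean(0)); print('tri',(X[:3]/X[3]).T)
X=cv2.triangulatePoints(P1,P2,np.array([[282.,178]]).T*1.,np.array([[323.,225]]).T*1.)
E
```

```text
0.104 [0.4473 0.2054 0.104 ] [0.4474 0.2055 0.104 ]
0.099 [0.4474 0.2061 0.099 ] [0.444  0.2107 0.099 ]
0.094 [0.4475 0.2068 0.094 ] [0.4405 0.216  0.094 ]
[[0.4908 0.2243 0.104 ]
 [0.49   0.186  0.104 ]
 [0.4039 0.1864 0.104 ]
 [0.4046 0.2248 0.104 ]]
[[0.4042 0.2251 0.104 ]
 [0.4904 0.2247 0.104 ]
 [0.4907 0.1858 0.104 ]]
tri [[0.4474 0.2058 0.1031]]
```

```bash
cat >> kin.py <<'E'
def pile(z):
    from meas import masks,blobs
    m=masks(ctrl.get_image('top'))['grey']
    for c,a,r,b in blobs(m,500):
        if 215<c[0]<270 and 230<c[1]<300: print('pile blob',np.round(r[0],1),np.round(r[1],1),r[2],ray('top',[r[0]],z)[0].round(4))
def down(x,y,tz,head): return pose([x,y,tz+GO],head,90,-1)
E
python3 - <<'E'
from kin import *
np.set_printoptions(precision=4,suppress=True)
pile(.104); q,st=now()
w=[down(.4474,.2055,.16,-.4),down(.4474,.2055,.092,-.4),down(.4474,.2055,.16,-.4),down(.469,.0115,.16,-8.5),down(.469,.0115,.024,-8.5)]; track(q,st,w,6); rel(w[:1])
E
```

```text
pile blob [237.5 263.5] [23. 43.] 0.0 [0.4465 0.2047 0.104 ]
0 maxerr 0.0000 [ 0.35  0.06 -0.86  1.91  0.04  1.2  -2.1 ] slack 0.36
1 maxerr 0.0000 [ 0.32  0.15 -0.86  1.99  0.13  1.06 -2.18] slack 0.45
2 maxerr 0.0000 [ 0.35  0.06 -0.86  1.91  0.04  1.2  -2.1 ] slack 0.36
3 maxerr 0.0000 [ 0.57 -0.01 -0.64  1.96 -0.01  1.19 -1.79] slack 0.29
4 maxerr 0.0000 [ 0.52  0.18 -0.64  2.1   0.13  0.91 -1.92] slack 0.35
xyz [-0.0581 -0.2046  0.0547] w [ 0.1 -0.1 -3.5] world [0.447 0.206 0.16 ]
```

Request:
step_arm --plan '[{"x": -0.012, "y": -0.045, "z": 0, "wx": 0, "wy": 0, "wz": -1, "jaw": -1}, {"x": -0.024, "y": -0.09, "z": 0, "wx": 0, "wy": 0, "wz": -2, "jaw": -1}, {"x": -0.038, "y": -0.135, "z": 0.02, "wx": 0, "wy": 0, "wz": -3, "jaw": -1}, {"x": -0.05, "y": -0.18, "z": 0.04, "wx": 0, "wy": 0, "wz": -3.5, "jaw": -1}, {"x": -0.058, "y": -0.205, "z": 0.055, "wx": 0, "wy": 0, "wz": -3.5, "jaw": -1}, {"x": -0.058, "y": -0.205, "z": 0.055, "wx": 0, "wy": 0, "wz": -3.5, "jaw": -1}, {"x": -0.058, "y": -0.205, "z": 0.055, "wx": 0, "wy": 0, "wz": -3.5, "jaw": -1}, {"x": -0.058, "y": -0.205, "z": 0.055, "wx": 0, "wy": 0, "wz": -3.5, "jaw": -1}]' --newtons 40

```text
time: 26.75
position: [0.4476, 0.2044, 0.1595]
tool_rot: [3.14, -0.014, 0.0]
ft_force: [-0.2, -1.2, -0.7]
grip_width: 1.003
```

```bash
python3 - <<'E'
from kin import *
np.set_printoptions(precision=4,suppress=True)
rel([down(.4474,.2055,.092,-.4),down(.469,.0115,.16,-8.5),down(.469,.0115,.024,-8.5)])
E
```

```text
xyz [-0.0003 -0.0012  0.0675] w [ 0.1 -0.  -0.1] world [0.447 0.206 0.092]
xyz [ 0.0231  0.1927 -0.0002] w [ 0.1 -0.   8. ] world [0.469 0.012 0.16 ]
xyz [0.023  0.1925 0.1358] w [ 0.1 -0.   8. ] world [0.469 0.012 0.024]
```

Request:
step_arm --plan '[{"x": 0, "y": -0.001, "z": 0.035, "wx": 0, "wy": 0, "wz": 0, "jaw": -1}, {"x": 0, "y": -0.001, "z": 0.06, "wx": 0, "wy": 0, "wz": 0, "jaw": -1}, {"x": 0, "y": -0.001, "z": 0.067, "wx": 0, "wy": 0, "wz": 0, "jaw": -1}, {"x": 0, "y": -0.001, "z": 0.067, "wx": 0, "wy": 0, "wz": 0, "jaw": -1}, {"x": 0, "y": -0.001, "z": 0.067, "wx": 0, "wy": 0, "wz": 0, "jaw": 1}, {"x": 0, "y": -0.001, "z": 0.067, "wx": 0, "wy": 0, "wz": 0, "jaw": 1}, {"x": 0, "y": -0.001, "z": 0.067, "wx": 0, "wy": 0, "wz": 0, "jaw": 1}, {"x": 0, "y": -0.001, "z": 0.067, "wx": 0, "wy": 0, "wz": 0, "jaw": 1}, {"x": 0, "y": -0.001, "z": 0.05, "wx": 0, "wy": 0, "wz": 0, "jaw": 1}, {"x": 0, "y": 0, "z": 0.02, "wx": 0, "wy": 0, "wz": 0, "jaw": 1}, {"x": 0, "y": 0, "z": 0, "wx": 0, "wy": 0, "wz": 0, "jaw": 1}, {"x": 0.005, "y": 0.04, "z": 0, "wx": 0, "wy": 0, "wz": 2, "jaw": 1}, {"x": 0.01, "y": 0.08, "z": 0, "wx": 0, "wy": 0, "wz": 4, "jaw": 1}, {"x": 0.015, "y": 0.12, "z": 0, "wx": 0, "wy": 0, "wz": 6, "jaw": 1}, {"x": 0.02, "y": 0.16, "z": 0, "wx": 0, "wy": 0, "wz": 8, "jaw": 1}, {"x": 0.023, "y": 0.185, "z": 0, "wx": 0, "wy": 0, "wz": 8, "jaw": 1}, {"x": 0.023, "y": 0.1925, "z": 0, "wx": 0, "wy": 0, "wz": 8, "jaw": 1}, {"x": 0.023, "y": 0.1925, "z": 0, "wx": 0, "wy": 0, "wz": 8, "jaw": 1}, {"x": 0.023, "y": 0.1925, "z": 0, "wx": 0, "wy": 0, "wz": 8, "jaw": 1}]' --newtons 40

```text
time: 28.65
position: [0.4672, 0.0135, 0.1587]
tool_rot: [3.132, -0.23, -0.003]
ft_force: [-0.2, 0.2, -8.0]
grip_width: 0.682
```

```bash
python3 - <<'E'
from kin import *
np.set_printoptions(precision=4,suppress=True)
rel([down(.469,.0115,.024,-8.5)]); pile(.089); shot('top','t13.png')
E
```

```text
xyz [0.0024 0.0015 0.1347] w [0.1 0.1 0.1] world [0.469 0.012 0.024]
pile blob [237.5 263.6] [42.5 22.9] 87.20729064941406 [0.4465 0.2067 0.089 ]
```

Request:
step_arm --plan '[{"x": 0.002, "y": 0.0015, "z": 0.04, "wx": 0, "wy": 0, "wz": 0, "jaw": 1}, {"x": 0.002, "y": 0.0015, "z": 0.08, "wx": 0, "wy": 0, "wz": 0, "jaw": 1}, {"x": 0.002, "y": 0.0015, "z": 0.115, "wx": 0, "wy": 0, "wz": 0, "jaw": 1}, {"x": 0.002, "y": 0.0015, "z": 0.13, "wx": 0, "wy": 0, "wz": 0, "jaw": 1}, {"x": 0.002, "y": 0.0015, "z": 0.134, "wx": 0, "wy": 0, "wz": 0, "jaw": 1}, {"x": 0.002, "y": 0.0015, "z": 0.134, "wx": 0, "wy": 0, "wz": 0, "jaw": 0}, {"x": 0.002, "y": 0.0015, "z": 0.134, "wx": 0, "wy": 0, "wz": 0, "jaw": -1}, {"x": 0.002, "y": 0.0015, "z": 0.134, "wx": 0, "wy": 0, "wz": 0, "jaw": -1}, {"x": 0.002, "y": 0.0015, "z": 0.11, "wx": 0, "wy": 0, "wz": 0, "jaw": -1}, {"x": 0.002, "y": 0.0015, "z": 0.06, "wx": 0, "wy": 0, "wz": 0, "jaw": -1}, {"x": 0, "y": 0, "z": 0.02, "wx": 0, "wy": 0, "wz": 0, "jaw": -1}, {"x": -0.01, "y": -0.04, "z": 0, "wx": 0, "wy": 0, "wz": -2, "jaw": -1}, {"x": -0.02, "y": -0.08, "z": 0, "wx": 0, "wy": 0, "wz": -4, "jaw": -1}, {"x": -0.03, "y": -0.12, "z": 0, "wx": 0, "wy": 0, "wz": -6, "jaw": -1}, {"x": -0.04, "y": -0.16, "z": 0, "wx": 0, "wy": 0, "wz": -8.5, "jaw": -1}, {"x": -0.048, "y": -0.189, "z": 0, "wx": 0, "wy": 0, "wz": -8.5, "jaw": -1}, {"x": -0.048, "y": -0.189, "z": 0, "wx": 0, "wy": 0, "wz": -8.5, "jaw": -1}, {"x": -0.048, "y": -0.189, "z": 0, "wx": 0, "wy": 0, "wz": -8.5, "jaw": -1}, {"x": -0.048, "y": -0.189, "z": 0, "wx": 0, "wy": 0, "wz": -8.5, "jaw": -1}]'

```text
time: 30.65
position: [0.4492, 0.2051, 0.1594]
tool_rot: [3.139, -0.001, 0.001]
ft_force: [1.0, -0.2, 0.5]
grip_width: 1.002
```

```bash
cat >> kin.py <<'E'
def stand(z):
    from meas import masks,blobs
    m=masks(ctrl.get_image('top'))['grey']
    for c,a,r,b in blobs(m,300):
        if 285<c[0]<335 and 215<c[1]<285: print('stand blob',a,np.round(r[0],1),np.round(r[1],1),round(r[2],1),ray('top',[r[0]],z)[0].round(4))
E
python3 - <<'E'
from kin import *
np.set_printoptions(precision=4,suppress=True)
stand(.035); rel([down(.447,.2075,.077,0),down(.469,.0115,.16,-8.5)])
E
```

```text
stand blob 780 [310.1 254.5] [22.2 39.2] 7.1 [0.4685 0.0121 0.035 ]
xyz [-0.0022 -0.003   0.0823] w [ 0.2 -0.  -0.1] world [0.447 0.208 0.077]
xyz [ 0.0202  0.1932 -0.0002] w [ 0.2 -0.   8.4] world [0.469 0.012 0.16 ]
```

Plate 1 is at (0.4685, 0.0121) on the pad. Plate 2 is next.

Request:
step_arm --plan '[{"x": -0.002, "y": -0.003, "z": 0.04, "wx": 0, "wy": 0, "wz": 0, "jaw": -1}, {"x": -0.002, "y": -0.003, "z": 0.072, "wx": 0, "wy": 0, "wz": 0, "jaw": -1}, {"x": -0.002, "y": -0.003, "z": 0.082, "wx": 0, "wy": 0, "wz": 0, "jaw": -1}, {"x": -0.002, "y": -0.003, "z": 0.082, "wx": 0, "wy": 0, "wz": 0, "jaw": -1}, {"x": -0.002, "y": -0.003, "z": 0.082, "wx": 0, "wy": 0, "wz": 0, "jaw": 1}, {"x": -0.002, "y": -0.003, "z": 0.082, "wx": 0, "wy": 0, "wz": 0, "jaw": 1}, {"x": -0.002, "y": -0.003, "z": 0.082, "wx": 0, "wy": 0, "wz": 0, "jaw": 1}, {"x": -0.002, "y": -0.003, "z": 0.082, "wx": 0, "wy": 0, "wz": 0, "jaw": 1}, {"x": -0.002, "y": -0.003, "z": 0.06, "wx": 0, "wy": 0, "wz": 0, "jaw": 1}, {"x": 0, "y": 0, "z": 0.02, "wx": 0, "wy": 0, "wz": 0, "jaw": 1}, {"x": 0, "y": 0, "z": 0, "wx": 0, "wy": 0, "wz": 0, "jaw": 1}, {"x": 0.005, "y": 0.04, "z": 0, "wx": 0, "wy": 0, "wz": 2, "jaw": 1}, {"x": 0.01, "y": 0.08, "z": 0, "wx": 0, "wy": 0, "wz": 4, "jaw": 1}, {"x": 0.015, "y": 0.12, "z": 0, "wx": 0, "wy": 0, "wz": 6, "jaw": 1}, {"x": 0.02, "y": 0.16, "z": 0, "wx": 0, "wy": 0, "wz": 8.4, "jaw": 1}, {"x": 0.02, "y": 0.185, "z": 0, "wx": 0, "wy": 0, "wz": 8.4, "jaw": 1}, {"x": 0.02, "y": 0.193, "z": 0, "wx": 0, "wy": 0, "wz": 8.4, "jaw": 1}, {"x": 0.02, "y": 0.193, "z": 0, "wx": 0, "wy": 0, "wz": 8.4, "jaw": 1}, {"x": 0.02, "y": 0.193, "z": 0, "wx": 0, "wy": 0, "wz": 8.4, "jaw": 1}]'

```text
time: 32.6
position: [0.468, 0.0146, 0.1591]
tool_rot: [3.132, -0.227, -0.002]
ft_force: [-0.0, -0.6, -6.5]
grip_width: 0.68
```

```bash
python3 - <<'E'
from kin import *
np.set_printoptions(precision=4,suppress=True)
rel([down(.469,.0115,.039,-8.5),down(.447,.2075,.16,0)]); pile(.074)
E
```

```text
xyz [0.0015 0.0027 0.1201] w [0.1 0.1 0.2] world [0.469 0.012 0.039]
xyz [-0.0486 -0.1879 -0.0011] w [ 0.1  0.1 -8.3] world [0.447 0.208 0.16 ]
pile blob [238.7 263.9] [41.9 22.6] 88.40885925292969 [0.4458 0.2056 0.074 ]
```

Request:
step_arm --plan '[{"x": 0.0015, "y": 0.0025, "z": 0.04, "wx": 0, "wy": 0, "wz": 0, "jaw": 1}, {"x": 0.0015, "y": 0.0025, "z": 0.08, "wx": 0, "wy": 0, "wz": 0, "jaw": 1}, {"x": 0.0015, "y": 0.0025, "z": 0.105, "wx": 0, "wy": 0, "wz": 0, "jaw": 1}, {"x": 0.0015, "y": 0.0025, "z": 0.116, "wx": 0, "wy": 0, "wz": 0, "jaw": 1}, {"x": 0.0015, "y": 0.0025, "z": 0.1195, "wx": 0, "wy": 0, "wz": 0, "jaw": 1}, {"x": 0.0015, "y": 0.0025, "z": 0.1195, "wx": 0, "wy": 0, "wz": 0, "jaw": 0}, {"x": 0.0015, "y": 0.0025, "z": 0.1195, "wx": 0, "wy": 0, "wz": 0, "jaw": -1}, {"x": 0.0015, "y": 0.0025, "z": 0.1195, "wx": 0, "wy": 0, "wz": 0, "jaw": -1}, {"x": 0.0015, "y": 0.0025, "z": 0.1, "wx": 0, "wy": 0, "wz": 0, "jaw": -1}, {"x": 0.0015, "y": 0.0025, "z": 0.05, "wx": 0, "wy": 0, "wz": 0, "jaw": -1}, {"x": 0, "y": 0, "z": 0.02, "wx": 0, "wy": 0, "wz": 0, "jaw": -1}, {"x": -0.01, "y": -0.04, "z": 0, "wx": 0, "wy": 0, "wz": -2, "jaw": -1}, {"x": -0.02, "y": -0.08, "z": 0, "wx": 0, "wy": 0, "wz": -4, "jaw": -1}, {"x": -0.03, "y": -0.12, "z": 0, "wx": 0, "wy": 0, "wz": -6, "jaw": -1}, {"x": -0.04, "y": -0.16, "z": 0, "wx": 0, "wy": 0, "wz": -8.4, "jaw": -1}, {"x": -0.049, "y": -0.187, "z": 0, "wx": 0, "wy": 0, "wz": -8.4, "jaw": -1}, {"x": -0.049, "y": -0.187, "z": 0, "wx": 0, "wy": 0, "wz": -8.4, "jaw": -1}, {"x": -0.049, "y": -0.187, "z": 0, "wx": 0, "wy": 0, "wz": -8.4, "jaw": -1}, {"x": -0.049, "y": -0.187, "z": 0, "wx": 0, "wy": 0, "wz": -8.4, "jaw": -1}]'

```text
time: 34.55
position: [0.448, 0.2043, 0.1594]
tool_rot: [3.139, -0.001, 0.001]
ft_force: [0.3, -0.5, 0.5]
grip_width: 0.998
```

```bash
python3 - <<'E'
from kin import *
np.set_printoptions(precision=4,suppress=True)
stand(.05); rel([down(.4465,.206,.062,0),down(.469,.0115,.16,-8.5)])
E
```

```text
stand blob 813 [310.3 254. ] [22.4 40.4] 6.7 [0.4694 0.0123 0.05  ]
xyz [-0.0016 -0.0023  0.0973] w [ 0.2 -0.  -0.1] world [0.446 0.206 0.062]
xyz [ 0.0213  0.1924 -0.0001] w [ 0.2 -0.   8.4] world [0.469 0.012 0.16 ]
```

Request:
step_arm --plan '[{"x": -0.0015, "y": -0.002, "z": 0.045, "wx": 0, "wy": 0, "wz": 0, "jaw": -1}, {"x": -0.0015, "y": -0.002, "z": 0.085, "wx": 0, "wy": 0, "wz": 0, "jaw": -1}, {"x": -0.0015, "y": -0.002, "z": 0.097, "wx": 0, "wy": 0, "wz": 0, "jaw": -1}, {"x": -0.0015, "y": -0.002, "z": 0.097, "wx": 0, "wy": 0, "wz": 0, "jaw": -1}, {"x": -0.0015, "y": -0.002, "z": 0.097, "wx": 0, "wy": 0, "wz": 0, "jaw": 1}, {"x": -0.0015, "y": -0.002, "z": 0.097, "wx": 0, "wy": 0, "wz": 0, "jaw": 1}, {"x": -0.0015, "y": -0.002, "z": 0.097, "wx": 0, "wy": 0, "wz": 0, "jaw": 1}, {"x": -0.0015, "y": -0.002, "z": 0.097, "wx": 0, "wy": 0, "wz": 0, "jaw": 1}, {"x": -0.0015, "y": -0.002, "z": 0.07, "wx": 0, "wy": 0, "wz": 0, "jaw": 1}, {"x": 0, "y": 0, "z": 0.025, "wx": 0, "wy": 0, "wz": 0, "jaw": 1}, {"x": 0, "y": 0, "z": 0, "wx": 0, "wy": 0, "wz": 0, "jaw": 1}, {"x": 0.005, "y": 0.04, "z": 0, "wx": 0, "wy": 0, "wz": 2, "jaw": 1}, {"x": 0.01, "y": 0.08, "z": 0, "wx": 0, "wy": 0, "wz": 4, "jaw": 1}, {"x": 0.015, "y": 0.12, "z": 0, "wx": 0, "wy": 0, "wz": 6, "jaw": 1}, {"x": 0.02, "y": 0.16, "z": 0, "wx": 0, "wy": 0, "wz": 8.4, "jaw": 1}, {"x": 0.021, "y": 0.185, "z": 0, "wx": 0, "wy": 0, "wz": 8.4, "jaw": 1}, {"x": 0.021, "y": 0.193, "z": 0, "wx": 0, "wy": 0, "wz": 8.4, "jaw": 1}, {"x": 0.021, "y": 0.193, "z": 0, "wx": 0, "wy": 0, "wz": 8.4, "jaw": 1}, {"x": 0.021, "y": 0.193, "z": 0, "wx": 0, "wy": 0, "wz": 8.4, "jaw": 1}]'

```text
time: 36.5
position: [0.4676, 0.0137, 0.1589]
tool_rot: [3.132, -0.227, -0.002]
ft_force: [0.5, 0.1, -8.3]
grip_width: 0.683
```

```bash
python3 - <<'E'
from kin import *
np.set_printoptions(precision=4,suppress=True)
rel([down(.469,.0115,.054,-8.5),down(.4465,.206,.16,0)]); pile(.059)
E
```

```text
xyz [0.0019 0.0018 0.1049] w [0.1 0.1 0.2] world [0.469 0.012 0.054]
xyz [-0.0486 -0.1872 -0.0013] w [ 0.1  0.1 -8.3] world [0.446 0.206 0.16 ]
pile blob [239.7 263.3] [40.7 21.6] 86.90594482421875 [0.4478 0.205  0.059 ]
```

Request:
step_arm --plan '[{"x": 0.002, "y": 0.002, "z": 0.04, "wx": 0, "wy": 0, "wz": 0, "jaw": 1}, {"x": 0.002, "y": 0.002, "z": 0.075, "wx": 0, "wy": 0, "wz": 0, "jaw": 1}, {"x": 0.002, "y": 0.002, "z": 0.093, "wx": 0, "wy": 0, "wz": 0, "jaw": 1}, {"x": 0.002, "y": 0.002, "z": 0.101, "wx": 0, "wy": 0, "wz": 0, "jaw": 1}, {"x": 0.002, "y": 0.002, "z": 0.1045, "wx": 0, "wy": 0, "wz": 0, "jaw": 1}, {"x": 0.002, "y": 0.002, "z": 0.1045, "wx": 0, "wy": 0, "wz": 0, "jaw": 0}, {"x": 0.002, "y": 0.002, "z": 0.1045, "wx": 0, "wy": 0, "wz": 0, "jaw": -1}, {"x": 0.002, "y": 0.002, "z": 0.1045, "wx": 0, "wy": 0, "wz": 0, "jaw": -1}, {"x": 0.002, "y": 0.002, "z": 0.085, "wx": 0, "wy": 0, "wz": 0, "jaw": -1}, {"x": 0.002, "y": 0.002, "z": 0.04, "wx": 0, "wy": 0, "wz": 0, "jaw": -1}, {"x": 0, "y": 0, "z": 0.01, "wx": 0, "wy": 0, "wz": 0, "jaw": -1}, {"x": -0.01, "y": -0.04, "z": 0, "wx": 0, "wy": 0, "wz": -2, "jaw": -1}, {"x": -0.02, "y": -0.08, "z": 0, "wx": 0, "wy": 0, "wz": -4, "jaw": -1}, {"x": -0.03, "y": -0.12, "z": 0, "wx": 0, "wy": 0, "wz": -6, "jaw": -1}, {"x": -0.04, "y": -0.16, "z": 0, "wx": 0, "wy": 0, "wz": -8.4, "jaw": -1}, {"x": -0.048, "y": -0.187, "z": 0, "wx": 0, "wy": 0, "wz": -8.4, "jaw": -1}, {"x": -0.048, "y": -0.187, "z": 0, "wx": 0, "wy": 0, "wz": -8.4, "jaw": -1}, {"x": -0.048, "y": -0.187, "z": 0, "wx": 0, "wy": 0, "wz": -8.4, "jaw": -1}, {"x": -0.048, "y": -0.187, "z": 0, "wx": 0, "wy": 0, "wz": -8.4, "jaw": -1}]'

```text
time: 38.45
position: [0.4488, 0.2034, 0.1594]
tool_rot: [3.139, -0.001, 0.001]
ft_force: [0.1, 0.4, -1.2]
grip_width: 1.002
```

```bash
python3 - <<'E'
from kin import *
np.set_printoptions(precision=4,suppress=True)
stand(.065); rel([down(.448,.2055,.047,0),down(.469,.0115,.16,-8.5)])
E
```

```text
stand blob 837 [310.4 254.2] [22.7 40.9] 6.3 [0.4683 0.0127 0.065 ]
xyz [-0.0008 -0.0027  0.1123] w [ 0.2 -0.  -0.1] world [0.448 0.206 0.047]
xyz [ 0.0205  0.1915 -0.0002] w [ 0.2 -0.   8.4] world [0.469 0.012 0.16 ]
```

Request:
step_arm --plan '[{"x": -0.001, "y": -0.002, "z": 0.045, "wx": 0, "wy": 0, "wz": 0, "jaw": -1}, {"x": -0.001, "y": -0.0025, "z": 0.09, "wx": 0, "wy": 0, "wz": 0, "jaw": -1}, {"x": -0.001, "y": -0.0025, "z": 0.112, "wx": 0, "wy": 0, "wz": 0, "jaw": -1}, {"x": -0.001, "y": -0.0025, "z": 0.112, "wx": 0, "wy": 0, "wz": 0, "jaw": -1}, {"x": -0.001, "y": -0.0025, "z": 0.112, "wx": 0, "wy": 0, "wz": 0, "jaw": 1}, {"x": -0.001, "y": -0.0025, "z": 0.112, "wx": 0, "wy": 0, "wz": 0, "jaw": 1}, {"x": -0.001, "y": -0.0025, "z": 0.112, "wx": 0, "wy": 0, "wz": 0, "jaw": 1}, {"x": -0.001, "y": -0.0025, "z": 0.112, "wx": 0, "wy": 0, "wz": 0, "jaw": 1}, {"x": -0.001, "y": -0.0025, "z": 0.08, "wx": 0, "wy": 0, "wz": 0, "jaw": 1}, {"x": 0, "y": 0, "z": 0.035, "wx": 0, "wy": 0, "wz": 0, "jaw": 1}, {"x": 0, "y": 0, "z": 0, "wx": 0, "wy": 0, "wz": 0, "jaw": 1}, {"x": 0.005, "y": 0.04, "z": 0, "wx": 0, "wy": 0, "wz": 2, "jaw": 1}, {"x": 0.01, "y": 0.08, "z": 0, "wx": 0, "wy": 0, "wz": 4, "jaw": 1}, {"x": 0.015, "y": 0.12, "z": 0, "wx": 0, "wy": 0, "wz": 6, "jaw": 1}, {"x": 0.02, "y": 0.16, "z": 0, "wx": 0, "wy": 0, "wz": 8.4, "jaw": 1}, {"x": 0.0205, "y": 0.185, "z": 0, "wx": 0, "wy": 0, "wz": 8.4, "jaw": 1}, {"x": 0.0205, "y": 0.192, "z": 0, "wx": 0, "wy": 0, "wz": 8.4, "jaw": 1}, {"x": 0.0205, "y": 0.192, "z": 0, "wx": 0, "wy": 0, "wz": 8.4, "jaw": 1}, {"x": 0.0205, "y": 0.192, "z": 0, "wx": 0, "wy": 0, "wz": 8.4, "jaw": 1}]'

```text
time: 40.4
position: [0.4681, 0.0136, 0.1592]
tool_rot: [3.132, -0.227, -0.001]
ft_force: [-0.2, 0.2, -6.2]
grip_width: 0.674
```

```bash
python3 - <<'E'
from kin import *
np.set_printoptions(precision=4,suppress=True)
rel([down(.469,.0115,.069,-8.5),down(.447,.206,.16,0)]); pile(.044)
E
```

```text
xyz [0.0013 0.0018 0.0902] w [0.1 0.  0.2] world [0.469 0.012 0.069]
xyz [-0.0486 -0.1873 -0.0011] w [ 0.1  0.1 -8.3] world [0.447 0.206 0.16 ]
pile blob [239.5 263.7] [40.1 22.7] 85.60128784179688 [0.447  0.2076 0.044 ]
```

Request:
step_arm --plan '[{"x": 0.0015, "y": 0.002, "z": 0.035, "wx": 0, "wy": 0, "wz": 0, "jaw": 1}, {"x": 0.0015, "y": 0.002, "z": 0.065, "wx": 0, "wy": 0, "wz": 0, "jaw": 1}, {"x": 0.0015, "y": 0.002, "z": 0.08, "wx": 0, "wy": 0, "wz": 0, "jaw": 1}, {"x": 0.0015, "y": 0.002, "z": 0.0865, "wx": 0, "wy": 0, "wz": 0, "jaw": 1}, {"x": 0.0015, "y": 0.002, "z": 0.09, "wx": 0, "wy": 0, "wz": 0, "jaw": 1}, {"x": 0.0015, "y": 0.002, "z": 0.09, "wx": 0, "wy": 0, "wz": 0, "jaw": 0}, {"x": 0.0015, "y": 0.002, "z": 0.09, "wx": 0, "wy": 0, "wz": 0, "jaw": -1}, {"x": 0.0015, "y": 0.002, "z": 0.09, "wx": 0, "wy": 0, "wz": 0, "jaw": -1}, {"x": 0.0015, "y": 0.002, "z": 0.07, "wx": 0, "wy": 0, "wz": 0, "jaw": -1}, {"x": 0.0015, "y": 0.002, "z": 0.03, "wx": 0, "wy": 0, "wz": 0, "jaw": -1}, {"x": 0, "y": 0, "z": 0, "wx": 0, "wy": 0, "wz": 0, "jaw": -1}, {"x": -0.01, "y": -0.04, "z": 0, "wx": 0, "wy": 0, "wz": -2, "jaw": -1}, {"x": -0.02, "y": -0.08, "z": 0, "wx": 0, "wy": 0, "wz": -4, "jaw": -1}, {"x": -0.03, "y": -0.12, "z": 0, "wx": 0, "wy": 0, "wz": -6, "jaw": -1}, {"x": -0.04, "y": -0.16, "z": 0, "wx": 0, "wy": 0, "wz": -8.4, "jaw": -1}, {"x": -0.0485, "y": -0.188, "z": 0, "wx": 0, "wy": 0, "wz": -8.4, "jaw": -1}, {"x": -0.0485, "y": -0.188, "z": 0, "wx": 0, "wy": 0, "wz": -8.4, "jaw": -1}, {"x": -0.0485, "y": -0.188, "z": 0, "wx": 0, "wy": 0, "wz": -8.4, "jaw": -1}, {"x": -0.0485, "y": -0.188, "z": 0, "wx": 0, "wy": 0, "wz": -8.4, "jaw": -1}]'

```text
time: 42.35
position: [0.4486, 0.2044, 0.1592]
tool_rot: [3.139, -0.001, 0.0]
ft_force: [0.0, 0.3, -0.3]
grip_width: 1.0
```

```bash
python3 - <<'E'
from kin import *
np.set_printoptions(precision=4,suppress=True)
stand(.08); rel([down(.447,.207,.032,0),down(.469,.0115,.16,-8.5)])
a=shot('top','t20.png'); b=shot('scene','s20.png')
A=cv2.resize(a[205:300,270:360],None,fx=4,fy=4,interpolation=cv2.INTER_CUBIC); B=cv2.resize(b[190:270,220:300],None,fx=4.75,fy=4.75,interpolation=cv2.INTER_CUBIC)
cv2.imwrite('pics/c12.png',np.hstack([A,B[:380]]))
E
```

```text
stand blob 879 [310.8 253.5] [23.1 42.2] 6.3 [0.4694 0.0124 0.08  ]
xyz [-0.0016 -0.0033  0.1271] w [ 0.2 -0.  -0.1] world [0.447 0.207 0.032]
xyz [ 0.0207  0.1925 -0.0003] w [ 0.2 -0.   8.4] world [0.469 0.012 0.16 ]
```

View pics/c12.png

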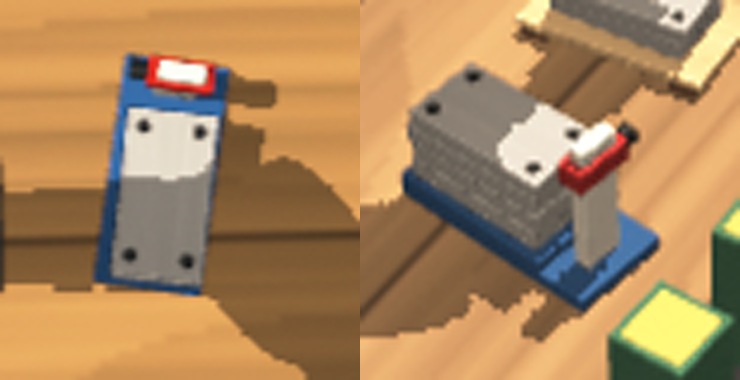

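View 14: four plates stand square on the pad, and the band's lower edge is still above their top. I'll add the fifth.

Request:
step_arm --plan '[{"x": -0.001, "y": -0.002, "z": 0.045, "wx": 0, "wy": 0, "wz": 0, "jaw": -1}, {"x": -0.0015, "y": -0.003, "z": 0.09, "wx": 0, "wy": 0, "wz": 0, "jaw": -1}, {"x": -0.0015, "y": -0.003, "z": 0.12, "wx": 0, "wy": 0, "wz": 0, "jaw": -1}, {"x": -0.0015, "y": -0.003, "z": 0.127, "wx": 0, "wy": 0, "wz": 0, "jaw": -1}, {"x": -0.0015, "y": -0.003, "z": 0.127, "wx": 0, "wy": 0, "wz": 0, "jaw": 1}, {"x": -0.0015, "y": -0.003, "z": 0.127, "wx": 0, "wy": 0, "wz": 0, "jaw": 1}, {"x": -0.0015, "y": -0.003, "z": 0.127, "wx": 0, "wy": 0, "wz": 0, "jaw": 1}, {"x": -0.0015, "y": -0.003, "z": 0.127, "wx": 0, "wy": 0, "wz": 0, "jaw": 1}, {"x": -0.001, "y": -0.0025, "z": 0.09, "wx": 0, "wy": 0, "wz": 0, "jaw": 1}, {"x": 0, "y": 0, "z": 0.045, "wx": 0, "wy": 0, "wz": 0, "jaw": 1}, {"x": 0, "y": 0, "z": 0, "wx": 0, "wy": 0, "wz": 0, "jaw": 1}, {"x": 0.005, "y": 0.04, "z": 0, "wx": 0, "wy": 0, "wz": 2, "jaw": 1}, {"x": 0.01, "y": 0.08, "z": 0, "wx": 0, "wy": 0, "wz": 4, "jaw": 1}, {"x": 0.015, "y": 0.12, "z": 0, "wx": 0, "wy": 0, "wz": 6, "jaw": 1}, {"x": 0.02, "y": 0.16, "z": 0, "wx": 0, "wy": 0, "wz": 8.4, "jaw": 1}, {"x": 0.0205, "y": 0.185, "z": 0, "wx": 0, "wy": 0, "wz": 8.4, "jaw": 1}, {"x": 0.0205, "y": 0.193, "z": 0, "wx": 0, "wy": 0, "wz": 8.4, "jaw": 1}, {"x": 0.0205, "y": 0.193, "z": 0, "wx": 0, "wy": 0, "wz": 8.4, "jaw": 1}, {"x": 0.0205, "y": 0.193, "z": 0, "wx": 0, "wy": 0, "wz": 8.4, "jaw": 1}]'

```text
time: 44.4
position: [0.468, 0.0138, 0.1591]
tool_rot: [3.132, -0.227, -0.002]
ft_force: [0.3, -0.9, -8.2]
grip_width: 0.684
```

```bash
python3 - <<'E'
from kin import *
np.set_printoptions(precision=4,suppress=True)
rel([down(.469,.0115,.084,-8.5)]); pile(.029)
E
```

```text
xyz [0.0014 0.002  0.0751] w [0.1 0.1 0.2] world [0.469 0.012 0.084]
pile blob [239.5 264.5] [39. 21.] 90.0 [0.445  0.2096 0.029 ]
```

Request:
step_arm --plan '[{"x": 0.0015, "y": 0.002, "z": 0.03, "wx": 0, "wy": 0, "wz": 0, "jaw": 1}, {"x": 0.0015, "y": 0.002, "z": 0.055, "wx": 0, "wy": 0, "wz": 0, "jaw": 1}, {"x": 0.0015, "y": 0.002, "z": 0.067, "wx": 0, "wy": 0, "wz": 0, "jaw": 1}, {"x": 0.0015, "y": 0.002, "z": 0.072, "wx": 0, "wy": 0, "wz": 0, "jaw": 1}, {"x": 0.0015, "y": 0.002, "z": 0.075, "wx": 0, "wy": 0, "wz": 0, "jaw": 1}, {"x": 0.0015, "y": 0.002, "z": 0.075, "wx": 0, "wy": 0, "wz": 0, "jaw": 0}, {"x": 0.0015, "y": 0.002, "z": 0.075, "wx": 0, "wy": 0, "wz": 0, "jaw": -1}, {"x": 0.0015, "y": 0.002, "z": 0.075, "wx": 0, "wy": 0, "wz": 0, "jaw": -1}, {"x": 0.0015, "y": 0.002, "z": 0.05, "wx": 0, "wy": 0, "wz": 0, "jaw": -1}, {"x": 0.0015, "y": 0.002, "z": 0.01, "wx": 0, "wy": 0, "wz": 0, "jaw": -1}, {"x": 0, "y": 0, "z": -0.03, "wx": 0, "wy": 0, "wz": 0, "jaw": -1}, {"x": 0, "y": -0.04, "z": -0.04, "wx": 0, "wy": 0, "wz": -2, "jaw": -1}, {"x": 0, "y": -0.08, "z": -0.04, "wx": 0, "wy": 0, "wz": -4, "jaw": -1}, {"x": 0, "y": -0.12, "z": -0.04, "wx": 0, "wy": 0, "wz": -4, "jaw": -0.5}, {"x": 0, "y": -0.15, "z": -0.04, "wx": 0, "wy": 0, "wz": -4, "jaw": 0.5}, {"x": 0, "y": -0.15, "z": -0.04, "wx": 0, "wy": 0, "wz": -4, "jaw": 1}, {"x": 0, "y": -0.15, "z": -0.04, "wx": 0, "wy": 0, "wz": -4, "jaw": 1}]'

```text
time: 46.15
position: [0.4909, 0.1617, 0.1998]
tool_rot: [3.138, -0.116, 0.002]
ft_force: [0.2, -0.8, 0.6]
grip_width: 0.724
```

```bash
python3 - <<'E'
from kin import *
np.set_printoptions(precision=4,suppress=True)
stand(.095); caps(); print(ctrl.get_state()['position'])
from meas import *
a=shot('top','t21.png'); b=shot('scene','s21.png')
for n,I in(('top',a),('scene',b)):
    for c,ar,r,bb in blobs(masks(I)['red'],30): print(n,c,ar)
A=cv2.resize(a[205:300,270:360],None,fx=4,fy=4,interpolation=cv2.INTER_CUBIC); B=cv2.resize(b[175:270,220:315],None,fx=4,fy=4,interpolation=cv2.INTER_CUBIC)
cv2.imwrite('pics/c13.png',np.hstack([A,B]))
E
```

```text
stand blob 905 [310.6 253.4] [23.  43.4] 5.7 [0.4692 0.0136 0.095 ]
cap top [281.7 167.1] 233 [0.696 0.084 0.126]
cap top [319.1 171.7] 234 [ 0.681 -0.014  0.126]
cap top [357.2 173. ] 236 [ 0.675 -0.113  0.126]
cap scene [327.3 216.5] 150 [0.696 0.084 0.126]
cap scene [306.  235.9] 166 [ 0.682 -0.013  0.126]
cap scene [284.9 258.5] 190 [ 0.675 -0.113  0.126]
[0.4909 0.1593 0.1993]
top [208.1 107.2] 1321
top [408.3 175.8] 268
top [257.5 183. ] 60
top [313.9 224.9] 44
scene [158.1  55. ] 615
scene [ 44.1 118.5] 889
scene [423.  216.4] 750
scene [327.6 206.4] 36
scene [268.4 223.5] 31
scene [257.6 333.6] 236
```

View pics/c13.png

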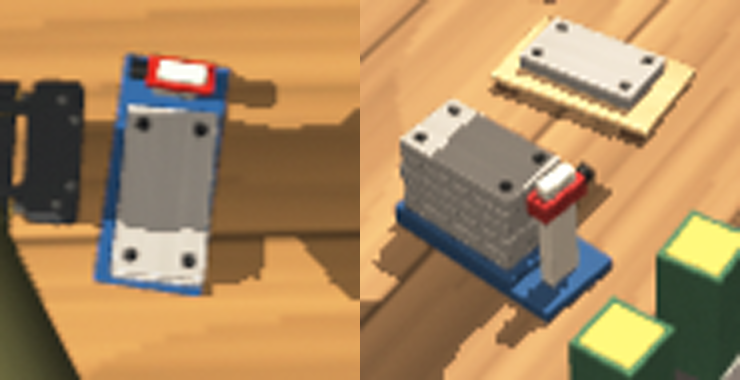

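View 15: five plates are on the stand with the top within the band, and one is left on the pallet. Band and lever haven't moved. The socket on peg 2 shifted about 3 mm, probably the announced knock, but it is still well seated. Now for the lever.

```bash
python3 - <<'E'
from kin import *
np.set_printoptions(precision=4,suppress=True)
K,r,t=cam('top'); P1=K@np.c_[r,t]; K,r,t=cam('scene'); P2=K@np.c_[r,t]
X=cv2.triangulatePoints(P1,P2,np.array([257.5,183.]),np.array([327.5,206.4])); print('knob',(X[:3]/X[3]).T)
print(ray('top',[[265,138],[260,141]],.05))
rel([down(.60,.154,.2,-4),down(.60,.154,.086,-4),down(.712,.147,.086,-4)])
E
```

```text
knob [[0.662  0.1518 0.0956]]
[[0.8033 0.1323 0.05  ]
 [0.7948 0.1468 0.05  ]]
xyz [ 0.1093 -0.0032 -0.0007] w [ 0.2 -0.  -0.5] world [0.6   0.154 0.2  ]
xyz [ 0.1092 -0.0036  0.1133] w [ 0.2 -0.  -0.5] world [0.6   0.154 0.086]
xyz [ 0.2214 -0.0054  0.1133] w [ 0.2 -0.  -0.5] world [0.712 0.147 0.086]
```

Request:
step_arm --plan '[{"x": 0.04, "y": 0, "z": 0, "wx": 0, "wy": 0, "wz": 0, "jaw": 1}, {"x": 0.085, "y": -0.005, "z": 0, "wx": 0, "wy": 0, "wz": 0, "jaw": 1}, {"x": 0.109, "y": -0.006, "z": 0, "wx": 0, "wy": 0, "wz": 0, "jaw": 1}, {"x": 0.109, "y": -0.006, "z": 0.04, "wx": 0, "wy": 0, "wz": 0, "jaw": 1}, {"x": 0.109, "y": -0.006, "z": 0.08, "wx": 0, "wy": 0, "wz": 0, "jaw": 1}, {"x": 0.109, "y": -0.006, "z": 0.112, "wx": 0, "wy": 0, "wz": 0, "jaw": 1}, {"x": 0.109, "y": -0.006, "z": 0.112, "wx": 0, "wy": 0, "wz": 0, "jaw": 1}, {"x": 0.109, "y": -0.006, "z": 0.112, "wx": 0, "wy": 0, "wz": 0, "jaw": 1}]'

```text
time: 47.2
position: [0.5998, 0.1576, 0.0876]
tool_rot: [3.137, -0.121, -0.001]
ft_force: [0.4, -0.2, 0.6]
grip_width: 0.004
```

Request:
step_arm --plan '[{"x": 0.012, "y": 0, "z": 0, "wx": 0, "wy": 0, "wz": 0, "jaw": 1}, {"x": 0.024, "y": 0, "z": 0, "wx": 0, "wy": 0, "wz": 0, "jaw": 1}, {"x": 0.036, "y": 0, "z": 0, "wx": 0, "wy": 0, "wz": 0, "jaw": 1}, {"x": 0.046, "y": 0, "z": 0, "wx": 0, "wy": 0, "wz": 0, "jaw": 1}, {"x": 0.056, "y": 0, "z": 0, "wx": 0, "wy": 0, "wz": 0, "jaw": 1}, {"x": 0.066, "y": 0, "z": 0, "wx": 0, "wy": 0, "wz": 0, "jaw": 1}, {"x": 0.076, "y": 0, "z": 0, "wx": 0, "wy": 0, "wz": 0, "jaw": 1}, {"x": 0.086, "y": 0, "z": 0, "wx": 0, "wy": 0, "wz": 0, "jaw": 1}, {"x": 0.096, "y": 0, "z": 0, "wx": 0, "wy": 0, "wz": 0, "jaw": 1}, {"x": 0.104, "y": 0, "z": 0, "wx": 0, "wy": 0, "wz": 0, "jaw": 1}, {"x": 0.104, "y": 0, "z": 0, "wx": 0, "wy": 0, "wz": 0, "jaw": 1}]'

```text
time: 48.3
position: [0.7045, 0.1498, 0.0866]
tool_rot: [3.137, -0.121, 0.0]
ft_force: [0.3, 0.3, -0.2]
grip_width: 0.012
```

```bash
python3 - <<'E'
from kin import *
np.set_printoptions(precision=4,suppress=True)
from meas import *
for n in('top','scene'):
    for c,ar,r,bb in blobs(masks(shot(n,n+'22.png'))['red'],8): 
        if n=='top' and 230<c[0]<290 and 150<c[1]<200 or n=='scene' and 310<c[0]<370 and 180<c[1]<230: print(n,c,ar,ray(n,[c],.0956))
E
```

```text
scene [346.5 214.3] 50 [[0.7267 0.1506 0.0956]]
```

Request:
step_arm --plan '[{"x": 0.005, "y": 0, "z": 0, "wx": 0, "wy": 0, "wz": 0, "jaw": 1}, {"x": 0.01, "y": 0, "z": 0, "wx": 0, "wy": 0, "wz": 0, "jaw": 1}, {"x": 0.014, "y": 0, "z": 0, "wx": 0, "wy": 0, "wz": 0, "jaw": 1}, {"x": 0.014, "y": 0, "z": 0, "wx": 0, "wy": 0, "wz": 0, "jaw": 1}]'

```text
time: 48.8
position: [0.7152, 0.1494, 0.0869]
tool_rot: [3.136, -0.119, -0.009]
ft_force: [-6.6, -1.3, 3.9]
grip_width: 0.007
```

```bash
python3 - <<'E'
from kin import *
np.set_printoptions(precision=4,suppress=True)
from meas import *
for n in('scene',):
    for c,ar,r,bb in blobs(masks(shot(n,n+'23.png'))['red'],8): 
        if 310<c[0]<370 and 180<c[1]<230: print(n,c,ar,ray(n,[c],.0956))
E
```

```text
scene [349.3 216.7] 49 [[0.7383 0.1456 0.0956]]
```

The lever is at its stop: 6.6 N back-force and knob at x = 0.738. Now I'll retreat.

Request:
step_arm --plan '[{"x": -0.03, "y": 0, "z": 0, "wx": 0, "wy": 0, "wz": 0, "jaw": 1}, {"x": -0.07, "y": 0, "z": 0, "wx": 0, "wy": 0, "wz": 0, "jaw": 1}, {"x": -0.11, "y": 0, "z": 0, "wx": 0, "wy": 0, "wz": 0, "jaw": 1}, {"x": -0.11, "y": 0, "z": -0.05, "wx": 0, "wy": 0, "wz": 0, "jaw": 1}, {"x": -0.11, "y": 0, "z": -0.1, "wx": 0, "wy": 0, "wz": 0, "jaw": 1}, {"x": -0.11, "y": 0, "z": -0.15, "wx": 0, "wy": 0, "wz": 0, "jaw": 1}, {"x": -0.13, "y": -0.05, "z": -0.15, "wx": 0, "wy": 0, "wz": 0, "jaw": 1}, {"x": -0.15, "y": -0.1, "z": -0.15, "wx": 0, "wy": 0, "wz": 0, "jaw": 1}, {"x": -0.15, "y": -0.1, "z": -0.15, "wx": 0, "wy": 0, "wz": 0, "jaw": 1}, {"x": -0.15, "y": -0.1, "z": -0.15, "wx": 0, "wy": 0, "wz": 0, "jaw": 1}, {"x": -0.15, "y": -0.1, "z": -0.15, "wx": 0, "wy": 0, "wz": 0, "jaw": 1}]'

```text
time: 49.95
position: [0.5763, 0.2595, 0.2369]
tool_rot: [3.136, -0.121, 0.001]
ft_force: [0.0, 0.2, 0.2]
grip_width: 0.007
```

```bash
python3 - <<'E'
from kin import *
np.set_printoptions(precision=4,suppress=True)
from meas import *
caps(); stand(.095); pile(.029)
K,r,t=cam('top'); P1=K@np.c_[r,t]; K,r,t=cam('scene'); P2=K@np.c_[r,t]; k={}
for n in('top','scene'):
    for c,ar,r,bb in blobs(masks(shot(n,n+'24.png'))['red'],8): 
        if n=='top' and 230<c[0]<290 and 145<c[1]<200 or n=='scene' and 310<c[0]<370 and 180<c[1]<230: print(n,c,ar); k[n]=c
if len(k)==2: X=cv2.triangulatePoints(P1,P2,k['top'].astype(float),k['scene'].astype(float)); print('knob',(X[:3]/X[3]).T)
A=cv2.imread('pics/top24.png')[80:320,130:500]; B=cv2.imread('pics/scene24.png')[140:380,150:420]
cv2.imwrite('pics/c14.png',np.vstack([cv2.resize(np.hstack([A,B]),(800,300))]))
E
```

```text
cap top [281.7 167.1] 233 [0.696 0.084 0.126]
cap top [319.1 171.7] 234 [ 0.681 -0.014  0.126]
cap top [357.2 173. ] 236 [ 0.675 -0.113  0.126]
cap scene [327.3 216.6] 151 [0.696 0.084 0.126]
cap scene [306.  235.9] 166 [ 0.682 -0.013  0.126]
cap scene [284.9 258.5] 190 [ 0.675 -0.113  0.126]
stand blob 949 [311.  253.5] [23.6 43.1] 5.9 [0.4687 0.0127 0.095 ]
top [259.4 155.5] 50
scene [349.5 217.1] 43
knob [[0.7388 0.1456 0.094 ]]
```

View pics/c14.png

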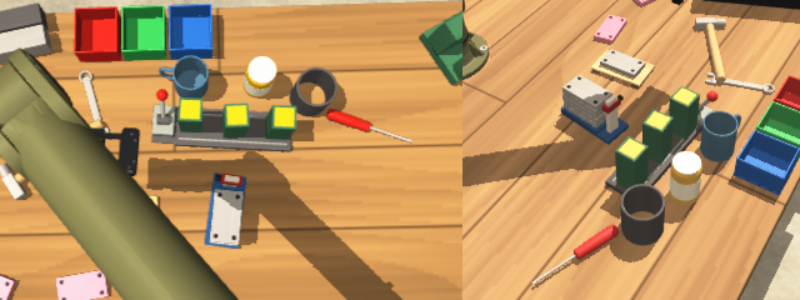

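```bash
python3 -c "
from bench import ctrl
print(ctrl.close_job())"
```

```text
the job is handed in; nothing more can be done
None
```

The job is done and handed in at about 50 s of the 210 s allowed. No verdict came back, so what follows is from my own last measurements.

- **Sockets:** all three hang mouth down, one on each peg. Both cameras put every cap at z = 0.126 m, which means fully down. I picked them up near the cap with a 3 to 5 N grip so they swung mouth down by themselves, then carried them over with a firm grip. The caps were within about 10 mm of my peg positions.
- **Plates:** five are stacked on the stand within 2 mm of the pad centre. The stack top is 75 mm above the pad, and I measured mid-band at 73 to 77 mm. The sixth plate is on the pallet, and the band has not moved.
- **Lever:** it is pushed over to its stop. The knob moved from x = 0.662 to 0.739 m, which is about 1.0 rad. It did not spring back when I withdrew.
- **Bystanders:** none of them looked moved in the last picture.

- **Unclear readings:**
  - The socket on peg 2 shifted about 3 mm while I was stacking, probably the announced knock. It was still well within limits.
  - The stack's outline in the top image read about 6° against 8° for the stand, with part of the top in shadow. The limit is about 11°.
  - On the very last check the arm hid the pallet from the top camera, so the sixth plate was confirmed there only in the scene view.

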